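Bundle kit cartons in the quick-release vise

ROBOT

A 6-joint arm with a two-finger parallel gripper is mounted at the origin on the work surface. World frame = base frame: x ahead of the robot, y to its left, z up, the work surface at z = 0. Lengths are in m, angles in rad, forces in N, time in s.
With the tool pointing down it reaches from about 0.375 to 0.9 m from the base axis. Payload 3.1 kg.
Tool frame: the origin (TCP) lies at the very end of the fingers, on their centre line; the grasp point (between the pads) lies 19 mm behind it (tcp_to_grasp is the distance from the TCP to the grasp point, in m); z points along the fingers, y is the direction in which the jaws open and shut (so a half turn about z gives the same grasp; the last joint's range is limited). The gripper opens to 85 mm and grips with 20 to 120 N. Pads are 22 mm wide; open, the fingers measure 114 mm over their backs; the gripper's body (76 mm by 85 mm) begins 54 mm behind the grasp point. The pads swing forward as they close: fully open they stand 13 mm farther back than shut.
Start: joints at [-0.178, 0.527, 1.433, -0, 1.181, -0.178], TCP at [0.625, 0, 0.231] pointing down, gripper open.
Joint ranges: [-3.08, 3.08], [-0.75, 2.2], [0.22, 2.44], [-1.43, 4.57], [0, 2.65], [-2.85, 2.85]. Speed limits (rad/s): [2.79, 2.79, 3.14, 3.14, 3.14, 3.14].

INTERFACE

Orientations are given as a unit quaternion [x, y, z, w].
In Python, from station import sense, snapshot, camera_info, sign_off, tcp_to_grasp gives the robot as it stands.
- The arm moves only by the shell command python3 -m inch 'ROWS' [FORCE]. ROWS is JSON, a list of rows, each a list of 3 entries, a list of its own where there are three numbers: the closure, from -1 (fully open) to 1 (shut), so that 0 is half open, then the shift along the tool's x, y, z normalised to -1 to 1, where 1 is 10 cm, then the turn, a rotation vector about the tool's x, y, z normalised to -1 to 1, where 1 is 360 degrees. In form: [[jaw, [dx, dy, dz], [ax, ay, az]], ...]. A call has 1 to 20 rows; each row is the pose to reach, as a shift and turn from the pose commanded when the call began, along the tool's axes at that moment, turning the shorter way round; what a row does not reach only later rows make up. A row lasts 1/10 s, in which the tool goes at most 50 mm and 8.59 degrees, less where a joint would pass 70% of its speed; a pose out of reach is approached as far as the arm can. A call with a number of a shift or a turn outside -1 to 1 is refused whole. A call with a gripper value outside its range is refused whole. The fingers move at their own pace and stop on an object; FORCE is the grip in N (left out, the last holds). Time passes only in rows, so rows that repeat a pose let the fingers close. It gives the time, the measured TCP pose, the force and the opening at its end, in the units of the state.
- sense(): the state, without advancing time (a new reading comes with each control period).
- snapshot(name): name is "scene" or "side" or "wrist"; returns (picture, depth): 480x640x3 uint8, blue, green, red; 480x640 float32, m along the optical axis (not along the pixel's ray), 0 where there is no reading.
- camera_info(name): a dict with "K" (3x3 intrinsics, pixels), "origin" and "orientation" of the camera in the world. Camera axes: x right, y down, z forward; pixel columns grow to the right and rows downward; lengths in m; the calibration is good to about 2 mm. A picture is of the moment at which its call begins: read the wrist's pose just before it. camera_info takes no time and is no camera call; for the wrist camera it gives the pose at the moment of the call.
- sign_off(): hands the job in, once; it reports no verdict.
The state is a dict: "t": time; "q": joint angles; "qd": joint speeds; "tau": joint torques, N m; "tcp_pos": TCP position; "tool_rot": TCP orientation; "force": force on the tool from outside, world axes, zero at the start; "ft_torque": the same for the moment, N m; "finger_gap": opening from 0.0 (shut) to 1.0 (fully open).
Only numpy, scipy, OpenCV 4.12 (cv2) and the standard library are available. Lean on these libraries where they do the work, as an engineer would, in place of code of your own. Each camera call takes 0.05 s, during which the arm holds its last target.

TASK

Lift the loose lid off the stock tub by its knob and set it down flat on the table clear of the tub, then move every carton from the tub into the vise: flat on the bed, centred, in one row between the jaws with their long sides across the bed. Squeeze the quick-release lever against its post, slide the jaw up until its sprung face touches the row, let the lever go, and turn the T-knob clockwise to screw the jaw tight until the sprung face has sunk about half way (4 to 10 mm). Put the lid back properly on the tub; leave the mug, bottle and tape roll where they are.

Things in the scene. Friction and masses are not known exactly. Their poses are not given: they have to be found in the camera images.
- vise: grey vise bolted to the table, base 90 (own x) x 365 (own y) mm, y = -200 to +165; bed 20 mm above the table, no side walls. Origin on the table on the bed's centreline. Clamps along own y: fixed jaw (84 wide, top 68 mm above the table) at the +y end, inner face at y = +141 mm. A toothed rack, 18 mm high, runs along the base's +x side to x = 58 mm, at y = -185 to -45.
- carriage (a joint): travel of the moving carriage along the vise's +y, m: 0 fully open, 0.110 at most. With it at 0 and the screw at 0, the sprung face stands 185 mm from the fixed jaw. A sprung pawl in a toothed rack (7 mm pitch, about 3 mm of play, so the carriage may fall back by up to 7 mm when it takes the load) locks it unless the lever is squeezed; then it slides with about 2 N of friction.
- lever_grip (a point): point to pinch on the moving carriage, 62 mm above the table, 66 mm behind the T-knob's axis; axes as the vise's. Midway between the outer sides of the fixed post (at -x) and the upright lever (at +x) when squeezed. Pinch along the vise's x: about 50 mm over both at rest, 42 squeezed. Both 26 mm wide, tops 77 mm above the table; parts below them stay under 40 mm.
- lever (a joint): quick-release lever, rad: 0 at rest (pawl down, carriage locked), 0.25 squeezed fully to the post; pawl clear from 0.13; springs back. About 10 N at the pinch point squeezes it; 20 N or more also grips enough to pull the carriage. If the pawl comes down on a tooth the lever stays at about 0.12 until the carriage shifts some mm and it drops in (screwing against the cartons does this).
- screw (a joint): angle of the T-knob on top of the carriage, rad, starts at 0 to 0.3, range 0 to 8.0, grows clockwise seen from above; each rad pushes the jaw 2.5 mm out of the carriage towards the fixed jaw. Stiff (about 0.1 to 0.2 N m) and stays where it is left. Turn it in several grasps.
- screw_grip (a point): grip point of the T-knob, on its vertical axis, 100 mm above the table; turns with the knob. Bar 48 mm long (own x), 14 mm thick (own y), from 84 to 112 mm above the table: pinch along own y.
- face_front (a point): centre of the front of the sprung face plate of the moving jaw (80 wide, 40 high, top 64 mm above the table), the plate that meets the cartons; own y points to the fixed jaw.
- face (a joint): how far the sprung face plate has sunk into the moving jaw, m: 0 free, 0.012 at the stop, 2.5 N per mm.
- tub: white open tub fixed to the table, outside 224 (own x) x 138 (own y) x 56 mm, walls and floor 4 mm. Origin at the centre of its underside. The cartons lie in a row along its x, their own x roughly along its y.
- lid: loose grey lid, plate 236 (own x) x 150 (own y) x 5 mm with an 8 mm deep locating lip below (208 x 122 mm) that drops into the tub's mouth with 4 mm to spare each way; 0.22 kg. Origin at its centre, at the bottom of the lip: at table height when it lies on the table, 48 mm above the table when seated on the tub.
- lid_knob (a point): grip point of the lid's knob, 35 mm above the lid's origin; the knob is a block 44 (lid x) x 16 (lid y) mm, from 13 to 45 mm above the lid's origin: pinch along the lid's y.
- carton0: white filled carton, rigid, 66 (own x) x 44 (own y) x 38 (own z) mm, about 130 g; origin at its centre. Starts flat in the tub. All cartons are alike; two or three are there.
- carton1: white filled carton, rigid, 66 (own x) x 44 (own y) x 38 (own z) mm, about 130 g; origin at its centre. Starts flat in the tub. All cartons are alike; two or three are there.
- carton2: white filled carton, rigid, 66 (own x) x 44 (own y) x 38 (own z) mm, about 130 g; origin at its centre. Starts flat in the tub. All cartons are alike; two or three are there.
- carton3: white filled carton, rigid, 66 (own x) x 44 (own y) x 38 (own z) mm, about 130 g; origin at its centre. Starts flat in the tub. All cartons are alike; two or three are there.
- sanitiser: bottle, 60 mm diameter, 150 mm high; bystander, origin under its centre.
- mug: white mug, 80 mm diameter, 90 mm high; bystander, origin under its centre.
- tape_roll: cardboard-coloured tape roll lying flat, 100 mm diameter, 45 mm high; bystander, origin under its centre.

How it is judged:
On the way, in this order (a step that is already met when the one before it is completed fails the run):
1. the lid lies flat on the table clear of the tub, let go (height (world z) of lid below 0.012 m and angle between lid's own z axis and vertical below 0.05 rad and horizontal distance between lid and tub above 0.12 m and contact force between the fingers and lid below 0.5 N), for 0.2 s.
2. every carton present lies on the bed between the jaws, let go (x of carton0 in the frame of vise between -0.02 and 0.02 m and z of carton0 in the frame of vise between 0.03 and 0.058 m and y of each of carton0, carton1, carton2, carton3 in the frame of vise below 0.141 m and y of each of carton0, carton1, carton2, carton3 in the frame of face_front above 0 m and angle between the x axis of each of carton0, carton1, carton2, carton3 and the x axis of vise, either way round below 0.2 rad and linear speed of each of carton0, carton1, carton2, carton3 below 0.03 m/s and x of carton1 in the frame of vise between -0.02 and 0.02 m and z of carton1 in the frame of vise between 0.03 and 0.058 m and x of carton2 in the frame of vise between -0.02 and 0.02 m and z of carton2 in the frame of vise between 0.03 and 0.058 m and x of carton3 in the frame of vise between -0.02 and 0.02 m and z of carton3 in the frame of vise between 0.03 and 0.058 m and contact force between the fingers and carton0 below 0.5 N and contact force between the fingers and carton1 below 0.5 N and contact force between the fingers and carton2 below 0.5 N and contact force between the fingers and carton3 below 0.5 N), for 0.2 s.
3. the sprung face bears on the row with the lever let go (value of joint face above 0.001 m and value of joint lever below 0.06 rad), for 0.2 s.
4. the jaw is screwed tight (value of joint face between 0.004 and 0.01 m and value of joint screw above 1 rad and value of joint lever below 0.06 rad), for 0.2 s.
At the end, for the whole second after the job is handed in: Every carton present lies on the vise bed between the jaws, within 20 mm of the centreline, long sides across within 0.2 rad; the lever is released, the T-knob has been turned past 1.0 rad and the sprung face is sunk 4 to 10 mm; the lid sits on the tub within 10 mm and level; all at rest (all of step 4 and x of carton0 in the frame of vise between -0.02 and 0.02 m and z of carton0 in the frame of vise between 0.03 and 0.058 m and y of each of carton0, carton1, carton2, carton3 in the frame of vise below 0.141 m and y of each of carton0, carton1, carton2, carton3 in the frame of face_front above 0 m and angle between the x axis of each of carton0, carton1, carton2, carton3 and the x axis of vise, either way round below 0.2 rad and linear speed of each of carton0, carton1, carton2, carton3 below 0.03 m/s and x of carton1 in the frame of vise between -0.02 and 0.02 m and z of carton1 in the frame of vise between 0.03 and 0.058 m and x of carton2 in the frame of vise between -0.02 and 0.02 m and z of carton2 in the frame of vise between 0.03 and 0.058 m and x of carton3 in the frame of vise between -0.02 and 0.02 m and z of carton3 in the frame of vise between 0.03 and 0.058 m and x of lid in the frame of tub between -0.01 and 0.01 m and y of lid in the frame of tub between -0.01 and 0.01 m and z of lid in the frame of tub between 0.042 and 0.053 m and angle between lid's own z axis and vertical below 0.05 rad and linear speed of lid below 0.02 m/s); the robot touches nothing.
It fails at once if a bystander (bottle, mug, tape roll) is moved more than 30 mm (distance of any of sanitiser, mug, tape_roll from where it was at the start of the episode above 0.03 m).
Of carton0, carton1, carton2, carton3 only 2 to 3 are there at a start; the rules pass over those that are not, and their reading is None.
At some moment in a run one of lid may be knocked a few centimetres aside while the robot is not near it.
Once in a run the grip may slacken for a moment while it holds something.
It also fails if it takes over 210 s, if anything falls off the work surface, if the arm or the gripper's body presses on something with over 40 N, if the wrist force passes 120 N, or if a joint passes its speed limit or range.

## Working session

There is one attempt and no reset: what is moved stays moved. The work goes in short steps, Python scripts to look and compute and a shell command to move; the robot and the scene stay as the last step left them, time stands still between calls to the robot, and variables do not carry over. Pictures are saved under pics/ and viewed, and the job is handed in when it is done.

```bash
ls; mkdir -p pics
cat > h.py <<'E'
import numpy as np, cv2, json
from scipy.spatial.transform import Rotation as R
from station import sense, snapshot, camera_info, sign_off, tcp_to_grasp
def snap(name,fn):
    ci=camera_info(name); p,d=snapshot(name); cv2.imwrite('pics/'+fn+'.png',p); np.savez('pics/'+fn+'.npz',p=p,d=d,K=ci['K'],o=ci['origin'],q=ci['orientation']); return p,d,ci
def load(fn):
    z=np.load('pics/'+fn+'.npz'); return z['p'],z['d'],dict(K=z['K'],origin=z['o'],orientation=z['q'])
def cloud(d,ci):
    K=np.array(ci['K']);v,u=np.mgrid[:480,:640]
    c=np.stack([(u-K[0,2])/K[0,0]*d,(v-K[1,2])/K[1,1]*d,d],-1)
    q=np.array(ci['orientation']); Rm=R.from_quat(q).as_matrix() if q.size==4 else q.reshape(3,3)
    return c@Rm.T+np.array(ci['origin'])
E
python3 - <<'E'
from h import *
for n in ['scene','side','wrist']:
    p,d,ci=snap(n,n+'0'); print(n,ci)
print(sense()['t'],sense()['tcp_pos'],sense()['tool_rot'],tcp_to_grasp,sense()['force'])
E
```

```text
pics
scene {'K': array([[464.74348367,   0.        , 314.14853625],
       [  0.        , 464.74348367, 236.14390064],
       [  0.        ,   0.        ,   1.        ]]), 'origin': array([1.02984651, 0.33996339, 0.83858661]), 'orientation': array([ 0.39188481,  0.86060258, -0.29249424, -0.14225549])}
side {'K': array([[506.36628803,   0.        , 326.12184346],
       [  0.        , 506.36628803, 237.4521209 ],
       [  0.        ,   0.        ,   1.        ]]), 'origin': array([ 0.13537485, -0.89754587,  0.7213867 ]), 'orientation': array([ 0.85041405, -0.2031898 ,  0.11867269, -0.47055992])}
wrist {'K': array([[408.87178926,   0.        , 316.85559485],
       [  0.        , 408.87178926, 240.11818951],
       [  0.        ,   0.        ,   1.        ]]), 'origin': array([0.62487353, 0.08047003, 0.37207665]), 'orientation': array([ 9.87186867e-01,  5.54173931e-05, -6.29048256e-04,  1.59567198e-01])}
0.15 [6.24426577e-01 1.40149249e-04 2.30543025e-01] [ 7.07101769e-01  7.07111271e-01 -4.97217093e-04 -7.01171400e-04] 0.0187 [ 0.25605032 -0.4148079  -0.46997415]
```

View pics/scene0.png

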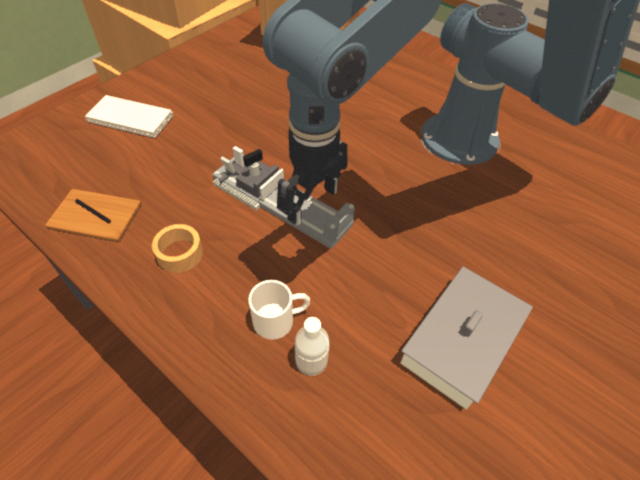

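View pics/side0.png

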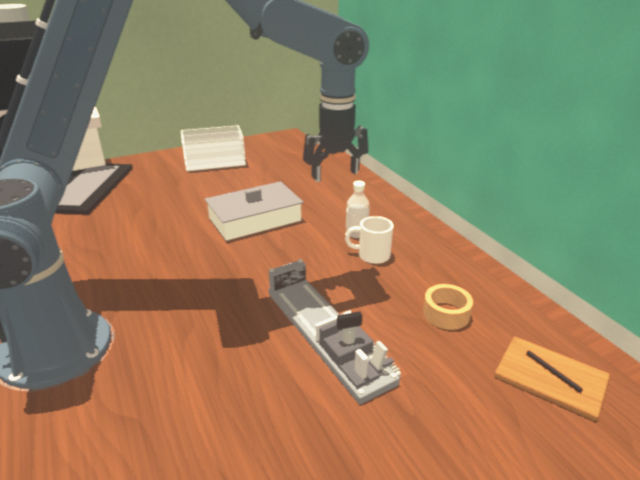

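View pics/wrist0.png

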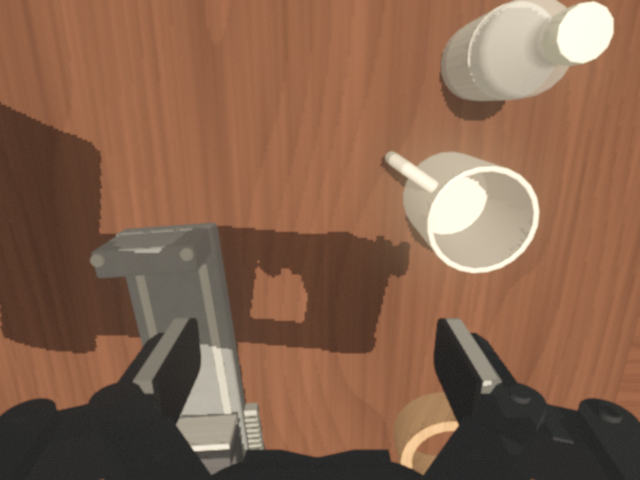

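The scene view shows the lidded tub at about (468,335) with its knob at (474,322), the vise from (225,175) to (350,225), and the mug (272,310), bottle (312,348) and tape roll (177,248) between them. The side view shows the tub at (255,210) and the vise at (335,330), its lever at (370,360). Next I'll measure them.

Run:
```python
from h import *
for n in ['scene0','side0']:
    p,d,ci=load(n); c=cloud(d,ci); z=c[...,2]
    # table
    print(n,'valid',(d>0).mean())
    reg=(d>0)&(c[...,0]>0.35)&(c[...,0]<1.0)&(abs(c[...,1])<0.5)
    print('table z',np.median(z[reg&(abs(z)<.02)]))
    # lid: heights .05-.07, y>0.1?
    m=(reg&(z>0.052)&(z<0.072)).astype(np.uint8)
    num,lab,st,cen=cv2.connectedComponentsWithStats(m)
    for i in np.argsort(-st[1:,4])[:6]+1:
        if st[i,4]<60: continue
        P=c[lab==i]; r=cv2.minAreaRect(P[:,:2].astype(np.float32)*1000)
        print('c',st[i],r,np.median(P[:,2]),p[lab==i].mean(0))
    for lo,hi in [(.075,.1),(.1,.16),(.03,.05)]:
        m=(reg&(z>lo)&(z<hi)).astype(np.uint8)
        num,lab,st,cen=cv2.connectedComponentsWithStats(m)
        for i in np.argsort(-st[1:,4])[:8]+1:
            if st[i,4]<15: continue
            P=c[lab==i]; print(lo,st[i],P.mean(0).round(4),P.min(0).round(3),P.max(0).round(3))
```

```text
scene0 valid 0.9960286458333333
table z -0.00020100254768107284
c [ 402  267  131  137 9177] ((534.6200561523438, 309.23663330078125), (237.79978942871094, 150.21253967285156), 2.287140130996704) 0.0606360455915429 [150.45112782 167.96567506 185.60891359]
c [325 203  30  32 422] ((487.52691650390625, -37.17924118041992), (84.17574310302734, 24.839431762695312), 5.212982654571533) 0.0669633624424929 [ 89.73696682  98.36255924 103.82227488]
c [254 165  30  28 377] ((501.13299560546875, -246.4182891845703), (83.30348205566406, 40.528751373291016), 4.551013946533203) 0.06268255756696728 [126.85411141 140.74005305 152.51724138]
c [252 287  38  19 208] ((729.7694091796875, -14.78030014038086), (31.037817001342773, 70.6829833984375), 49.8719367980957) 0.06226069644541149 [151.46634615 183.66826923 207.02403846]
c [251 304  42  24 202] ((758.9310913085938, 19.490503311157227), (34.265342712402344, 78.30157470703125), 48.58073806762695) 0.06173832289556047 [149.04455446 181.02970297 205.02970297]
c [295 345  34  22 160] ((770.85595703125, 124.58291625976562), (27.29450225830078, 59.6732254028
[... 3614 characters left out ...]
6  -0.375  0.03 ] [ 0.553 -0.234  0.05 ]
0.03 [425 284  48  36 902] [ 0.7568 -0.2726  0.0413] [ 0.71 -0.32  0.03] [ 0.812 -0.219  0.049]
0.03 [208 204  93  27 581] [0.5189 0.2467 0.0401] [0.42  0.229 0.03 ] [0.65  0.378 0.05 ]
0.03 [269 271  37  19 261] [ 0.4814 -0.051   0.0403] [ 0.444 -0.058  0.03 ] [ 0.527 -0.034  0.05 ]
0.03 [360 239  32  15 219] [ 0.7276 -0.0258  0.0402] [ 0.702 -0.042  0.03 ] [0.778 0.015 0.05 ]
0.03 [346 219  15   9  73] [0.7351 0.0994 0.0411] [0.726 0.083 0.031] [0.752 0.13  0.05 ]
0.03 [346 237   6   8  28] [0.6857 0.0354 0.0391] [0.68  0.029 0.031] [0.692 0.04  0.05 ]
0.03 [363 331   9  10  23] [ 0.5414 -0.2923  0.0494] [ 0.533 -0.305  0.048] [ 0.546 -0.279  0.05 ]
```

Run:
```python
from h import *
p,d,ci=load('scene0'); c=cloud(d,ci)
p2,d2,ci2=load('side0'); c2=cloud(d2,ci2)
for cc,dd in((c,d),(c2,d2)):
    P=cc[dd>0]
    x=((P[:,0]-0.3)/0.05).astype(int); y=((P[:,1]+0.5)/0.05).astype(int)
    H=np.full((14,26),np.nan)
    for i in range(14):
        for j in range(26):
            s=P[(x==i)&(y==j)&(P[:,0]>=.3)&(P[:,1]>=-.5)]
            if len(s)>3: H[i,j]=np.percentile(s[:,2],95)*1000
    np.set_printoptions(linewidth=250,suppress=True); print(H.round(0))
for n in ['scene0','side0']:
    p,d,ci=load(n); c=cloud(d,ci); z=c[...,2]
    def rect(lo,hi,x0,x1,y0,y1):
        m=(z>lo)&(z<hi)&(c[...,0]>x0)&(c[...,0]<x1)&(c[...,1]>y0)&(c[...,1]<y1)
        P=c[m]; return len(P),cv2.minAreaRect(P[:,:2].astype(np.float32)*1000)
    print('knobtop',rect(.0915,.1,.48,.6,.27,.34))
    print('Ttop',rect(.1095,.118,.46,.55,-.33,-.25))
    print('post',rect(.072,.083,.47,.512,-.39,-.32),'lever',rect(.072,.083,.513,.56,-.39,-.32))
    print('jawtop',rect(.064,.072,.42,.56,-.08,0))
    print('vise base',rect(.008,.045,.4,.6,-.45,0.03))
```

```text
[[  2.   2.   2.   3.  nan  nan   2.   2.   2.   2.   2.   2.   2.   2.   2.   2.   2.   2.   2.   2.   2.   2.  nan  nan  nan  nan]
 [  2.   2.   2.   2.   2.  nan   3.   2.   2.   2.   2.   2.   2.   2.   2.   2.   2.   2.   2.   2.   2.   2.   1.  nan  nan  nan]
 [  2.   2.   2.   3.   3.   2.   2.   4.  20.  61.   2.   2.   2.   2.  62.  63.  63.  62.   2.   2.   2.   2.   2.  nan  nan  nan]
 [  3.   3.  78.  78. 112.  67.  21.  22.  23.  70.   2. 567.   2.   2.  62.  63.  63.  63.   2.   2.   2.   2.   2.  nan  nan  nan]
 [  2.   3.  75.  73. 111.  66.  21.  21.  22. 548.   2. 579.   2.   2.  62.  63.  93.  63.   2.   2.   2.   2.   2.   1.  nan  nan]
 [  2.   2.  19.  24.  17.  12.   2.   2.   2. 564. 346. 589.   2.   2.  62.  63.  87.  62.   2.   2.   2.   2.   2.   1.  nan  nan]
 [  2.   2.   2.   2.   2.   3.   2.   2. 566. 569. 569. 578.   2.   2.  62.  63.  62.  62.   2.   2.   2.   2.  nan  nan  nan  nan]
 [  2.   2.   3.   2.   2.   2.   2.   2. 545. 549. 556. 556.   2.   2.   3.  60.  59.   2.   2.   2.   2.  nan  nan  nan  nan  nan]
 [ 16.  14.   2.  45.  46.  46.   2.
[... 3314 characters left out ...]
6520233154))
knobtop (34, ((534.2158203125, 305.661376953125), (40.96917724609375, 18.54274559020996), 6.550393104553223))
Ttop (125, ((504.599609375, -288.6506652832031), (14.742907524108887, 45.68285369873047), 78.82904052734375))
post (85, ((491.87945556640625, -355.12811279296875), (10.102890014648438, 26.833209991455078), 0.47522830963134766)) lever (61, ((535.742431640625, -351.6714172363281), (9.118526458740234, 25.97455406188965), 7.277190685272217))
jawtop (269, ((485.344482421875, -41.939292907714844), (83.71176147460938, 26.919910430908203), 3.200809955596924))
vise base (4719, ((505.5818176269531, -212.05491638183594), (104.82597351074219, 364.34222412109375), 4.367400646209717))
```

```bash
python3 -m inch '[[-1,[1,-0.3,0],[0,0,0]],[-1,[1,-0.3,0],[0,0,0]],[-1,[1,-0.3,0],[0,0,0]]]' 30; python3 -m inch '[[-1,[1,-0.3,0],[0,0,0]],[-1,[1,-0.3,0],[0,0,0]],[-1,[1,-0.3,0],[0,0,0]]]';python3 -m inch '[[-1,[1,-0.29,0],[0,0,0]],[-1,[1,-0.29,0],[0,0,0]],[-1,[1,-0.29,0],[0,0,0]],[-1,[1,-0.29,0],[0,0,0]],[-1,[1,-0.29,0],[0,0,0]]]'
```

```text
t: 0.45
tcp_pos: [0.592, 0.1048, 0.2308]
tool_rot: [0.705, 0.709, -0.0, -0.002]
force: [0.5, -1.3, -0.7]
finger_gap: 1.001
t: 0.75
tcp_pos: [0.5626, 0.2044, 0.231]
tool_rot: [0.705, 0.709, -0.0, -0.001]
force: [-0.1, -0.3, -0.4]
finger_gap: 1.003
t: 1.25
tcp_pos: [0.5366, 0.2987, 0.2311]
tool_rot: [0.707, 0.707, -0.0, 0.0]
force: [-0.4, -0.2, 0.5]
finger_gap: 0.996
```

```bash
python3 -m inch '[[0,[0.07,0,0],[0,0,0.244]],[0,[0.07,0,0],[0,0,0.244]],[0,[0.07,0,0],[0,0,0.244]],[0,[0.07,0,0],[0,0,0.244]],[0,[0.07,0,0],[0,0,0.244]],[0,[0.07,0,0],[0,0,0.244]],[0,[0.07,0,0],[0,0,0.244]],[0,[0.07,0,0],[0,0,0.244]],[0,[0.07,0,0],[0,0,0.244]],[0,[0.07,0,0],[0,0,0.244]],[0,[0.07,0,0],[0,0,0.244]],[0,[0.07,0,0],[0,0,0.244]],[0,[0.07,0,0],[0,0,0.244]]]'
python3 - <<'E'
from h import *
s=sense();print(s['q'],s['tcp_pos'],s['tool_rot'],s['finger_gap'],s['t'],s['force'])
snap('wrist','w1')
E
```

```text
t: 2.55
tcp_pos: [0.5367, 0.3055, 0.2313]
tool_rot: [1.0, 0.018, -0.0, 0.0]
force: [0.1, -0.6, 0.0]
finger_gap: 0.5
[ 3.36896530e-01  5.17501363e-01  1.45203546e+00 -3.40473607e-04
  1.17218348e+00  1.87143669e+00] [0.53670974 0.30549487 0.23127654] [ 9.99834476e-01  1.81931657e-02 -1.14428282e-05  1.68985347e-04] 0.4996724143154926 2.55 [ 0.06429668 -0.64664265  0.03513124]
```

View pics/w1.png

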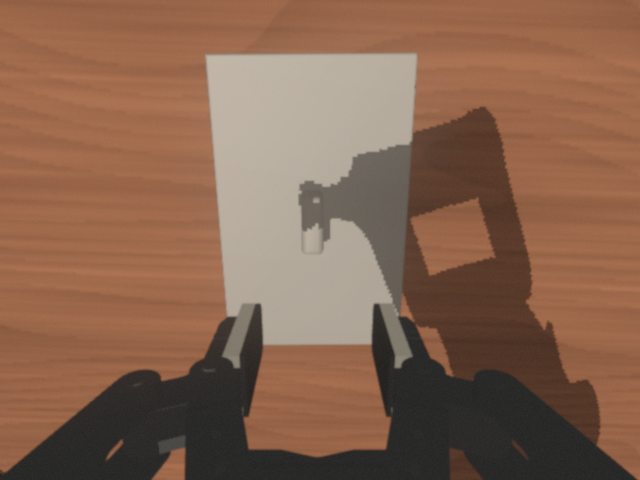

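The wrist view shows the lid square to the gripper, its far edge at row 55, and its knob at (312,217).

Run:
```python
from h import *
p,d,ci=load('w1'); c=cloud(d,ci); z=c[...,2]
m=(z>.089)&(z<.1)&(c[...,0]>.45)&(c[...,0]<.6); m[:, :280]=0; m[:,340:]=0;m[290:]=0
print(m.sum(),cv2.minAreaRect(c[m][:,:2].astype(np.float32)*1000),np.median(z[m]))
m=(z>.055)&(z<.067); m[280:]=0
P=c[m]; print(P.min(0),P.max(0))
```

```text
1177 ((534.7289428710938, 308.6910400390625), (42.656822204589844, 15.465988159179688), 2.304354429244995) 0.09163287457504427
[0.47686507 0.23141771 0.05628226] [0.65478628 0.38816277 0.06699919]
```

```bash
python3 -m inch '[[0,[-0.02,-0.033,0.9],[0,0,0]],[0,[-0.02,-0.033,0.9],[0,0,0]],[0,[-0.02,-0.033,0.9],[0,0,0]],[0,[-0.02,-0.033,0.9],[0,0,0]]]' 40; python3 -m inch '[[0,[0,0,0.4],[0,0,0]],[0,[0,0,0.73],[0,0,0]],[0,[0,0,0.73],[0,0,0]],[0,[0,0,0.73],[0,0,0]],[1,[0,0,0.73],[0,0,0]],[1,[0,0,0.73],[0,0,0]],[1,[0,0,0.73],[0,0,0]],[1,[0,0,0.73],[0,0,0]],[1,[0,0,0.73],[0,0,0]],[1,[0,0,0.73],[0,0,0]],[1,[0,0,0.73],[0,0,0]]]'
```

```text
t: 3.0
tcp_pos: [0.5341, 0.31, 0.1413]
tool_rot: [1.0, 0.019, -0.0, 0.0]
force: [-0.1, 0.1, 1.5]
finger_gap: 0.501
t: 4.1
tcp_pos: [0.5359, 0.3108, 0.0712]
tool_rot: [1.0, 0.019, 0.003, -0.001]
force: [-0.2, -1.4, 7.1]
finger_gap: 0.179
```

```bash
python3 -m inch '[[1,[0,0,-0.2],[0,0,0]],[1,[0,0,-0.4],[0,0,0]],[1,[0,0,-0.6],[0,0,0]],[1,[0,0,-0.6],[0,0,0]],[1,[0,0,-0.6],[0,0,0]]]' 50; python3 -m inch '[[1,[-0.05,-0.3,0],[0,0,0]],[1,[-0.05,-0.6,0],[0,0,0]],[1,[-0.05,-0.95,0],[0,0,0]],[1,[-0.05,-0.95,0],[0,0,0]],[1,[-0.05,-0.95,0],[0,0,0]]]';python3 -m inch '[[1,[-0.05,-0.3,0],[0,0,0]],[1,[-0.05,-0.6,0],[0,0,0]],[1,[-0.05,-0.95,0],[0,0,0]],[1,[-0.05,-0.95,0],[0,0,0]],[1,[-0.05,-0.95,0],[0,0,0]]]'
python3 - <<'E'
from h import *
snap('wrist','w2');snap('scene','s2')
E
```

```text
t: 4.6
tcp_pos: [0.5338, 0.3103, 0.1287]
tool_rot: [1.0, 0.019, 0.0, -0.0]
force: [-0.4, -0.7, -2.9]
finger_gap: 0.177
t: 5.1
tcp_pos: [0.5239, 0.4051, 0.1265]
tool_rot: [1.0, 0.02, -0.001, 0.001]
force: [0.0, -1.3, -1.6]
finger_gap: 0.177
t: 5.6
tcp_pos: [0.5161, 0.4986, 0.127]
tool_rot: [1.0, 0.019, -0.001, 0.001]
force: [-0.4, 0.1, -2.9]
finger_gap: 0.175
```

View pics/s2.png

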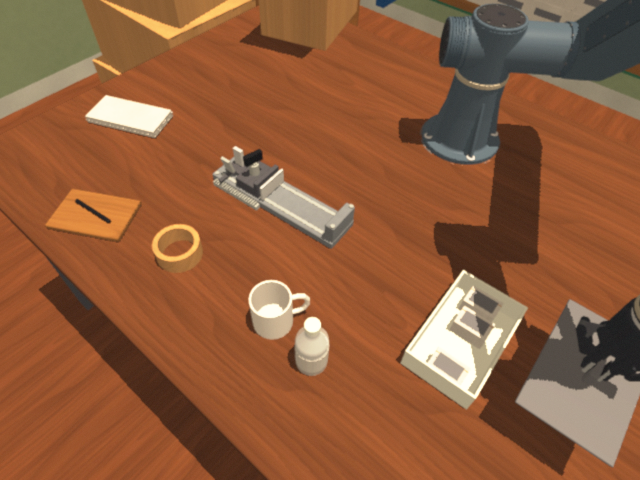

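The lid is off: it hangs at (590,380), and three cartons are visible in the tub at (450,365), (472,322) and (486,300). Now I'll set the lid down.

```bash
python3 -m inch '[[1,[0,0,0.3],[0,0,0]],[1,[0,0,0.6],[0,0,0]],[1,[0,0,0.8],[0,0,0]],[1,[0,0,0.95],[0,0,0]],[1,[0,0,1],[0,0,0]],[1,[0,0,1],[0,0,0]],[1,[0,0,1],[0,0,0]]]'; python3 -m inch '[[1,[0,0,0.03],[0,0,0]],[1,[0,0,0.04],[0,0,0]],[1,[0,0,0.04],[0,0,0]],[0.5,[0,0,0.04],[0,0,0]],[0.3,[0,0,0.04],[0,0,0]],[0,[0,0,0.04],[0,0,0]],[0,[0,0,0.04],[0,0,0]],[0,[0,0,0.04],[0,0,0]]]'; python3 -m inch '[[0,[0,0,-0.4],[0,0,0]],[0,[0,0,-0.8],[0,0,0]],[0,[0,0,-1],[0,0,0]],[0,[0,0,-1],[0,0,0]],[0,[0,0,-1],[0,0,0]]]';python3 -m inch '[[0,[0.2,0.4,-0.4],[0,0,0]],[0,[0.2,0.8,-0.8],[0,0,0]],[0,[0.2,1,-1],[0,0,0]],[0,[0.2,1,-1],[0,0,0]],[0,[0.2,1,-1],[0,0,0]]]'; python3 -m inch '[[-1,[-0.2,0.4,0],[0,0,0]],[-1,[-0.2,0.9,0],[0,0,0]],[-1,[-0.2,0.9,0],[0,0,0]],[-1,[-0.2,0.9,0],[0,0,0]],[-1,[-0.2,0.9,0],[0,0,0]]]'
python3 - <<'E'
from h import *
print(sense()['tcp_pos'],sense()['tool_rot'])
snap('wrist','w3');snap('scene','s3')
E
```

```text
t: 6.4
tcp_pos: [0.5177, 0.5, 0.0295]
tool_rot: [1.0, 0.019, 0.001, -0.001]
force: [0.1, 0.5, -0.8]
finger_gap: 0.175
t: 7.2
tcp_pos: [0.5168, 0.4998, 0.0245]
tool_rot: [1.0, 0.019, 0.0, -0.0]
force: [0.2, 0.0, -0.3]
finger_gap: 0.497
t: 7.7
tcp_pos: [0.5165, 0.4996, 0.1244]
tool_rot: [1.0, 0.019, 0.0, -0.0]
force: [0.1, -0.5, -0.6]
finger_gap: 0.499
t: 8.2
tcp_pos: [0.5402, 0.3997, 0.2233]
tool_rot: [1.0, 0.018, -0.001, 0.0]
force: [-0.2, -0.8, -0.2]
finger_gap: 0.501
t: 8.7
tcp_pos: [0.5234, 0.3112, 0.2228]
tool_rot: [1.0, 0.019, -0.001, -0.0]
force: [0.7, -0.6, 0.4]
finger_gap: 0.999
[0.52340382 0.31115733 0.22282003] [ 9.99811679e-01  1.93782461e-02 -1.04422018e-03 -2.67813437e-05]
```

View pics/w3.png

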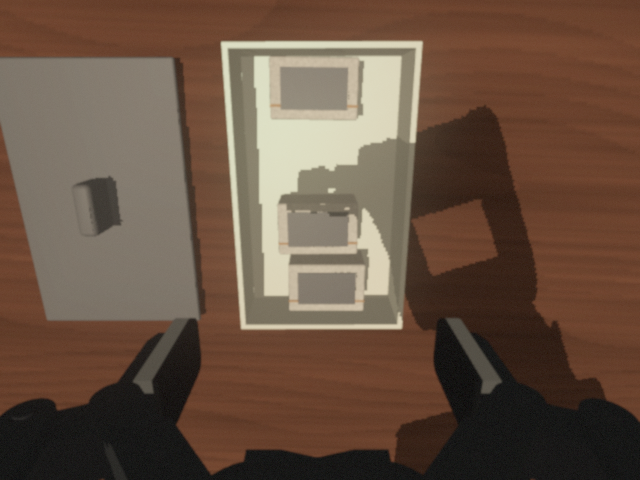

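View pics/s3.png

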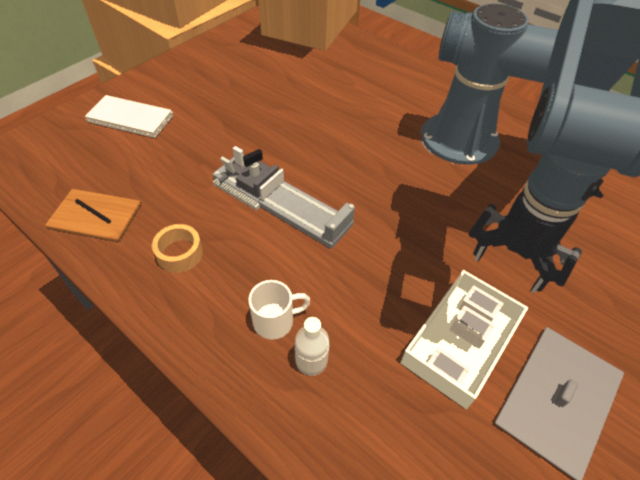

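The lid lies flat beside the tub at (560,400) in the scene view. The wrist view shows three cartons at (315,87), (318,225) and (328,285). Measuring cartons, tub and vise.

Run:
```python
from h import *
p,d,ci=load('w3'); c=cloud(d,ci); z=c[...,2]
for lo,hi,nm in[(.035,.05,'carton'),(.0505,.062,'rim'),(.006,.02,'lid')]:
    m=((z>lo)&(z<hi)).astype(np.uint8); m[345:]=0
    num,lab,st,cen=cv2.connectedComponentsWithStats(m)
    for i in range(1,num):
        if st[i,4]<400: continue
        P=c[lab==i]; print(nm,st[i],cv2.minAreaRect(P[:,:2].astype(np.float32)*1000),np.median(P[:,2]))
p,d,ci=load('s3'); c=cloud(d,ci); z=c[...,2]
m=((z>.05)&(z<.062)&(c[...,1]>.2)&(c[...,0]>.4)&(c[...,0]<.67)&(c[...,1]<.4)&(np.arange(480)[:,None]>250)).astype(np.uint8)
num,lab,st,cen=cv2.connectedComponentsWithStats(m)
for i in range(1,num):
    if st[i,4]<200: continue
    P=c[lab==i]; print('rim scene',st[i],cv2.minAreaRect(P[:,:2].astype(np.float32)*1000),np.median(P[:,2]))
```

```text
carton [ 228   49  186  274 3755] ((533.1171264648438, 307.7982482910156), (217.42662048339844, 130.92080688476562), 2.305551767349243) 0.04289123038340947
carton [ 269   57   90   64 5554] ((615.3472900390625, 316.7575378417969), (44.13538360595703, 66.19612121582031), 1.4536855220794678) 0.041314656808058514
carton [  71  183   31   54 1214] ((515.10400390625, 498.5039367675781), (44.018272399902344, 16.294414520263672), 2.502387046813965) 0.04325481373707776
carton [ 277  202   81   53 4124] ((506.65826416015625, 309.7285461425781), (44.469852447509766, 66.29632568359375), 2.7705564498901367) 0.04122105738024945
carton [ 288  262   77   49 3636] ((453.72601318359375, 300.03570556640625), (44.53812026977539, 66.18717193603516), 2.2407264709472656) 0.041167169520568286
rim [ 221   42  201  287 5981] ((533.451171875, 307.8101501464844), (224.29283142089844, 138.52392578125), 2.355316638946533) 0.05488992868715076
lid [ 236   54  170  253 2225] ((533.1641235351562, 307.8024597167969), (217.12527465820312, 130.75296020507812), 2.316896915435791) 0.013169505543600524
lid [    0    57   201   264 42924] ((514.9148559570312, 499.47247314453125), (236.1248016357422, 151.17919921875), 2.1585195064544678) 0.01206785056386972
rim scene [ 406  271  122  130 1050] ((534.0209350585938, 308.5953063964844), (226.7985076904297, 138.1699981689453), 2.2453253269195557) 0.05523241926811662
```

```bash
python3 -m inch '[[-0.79,[0.4,-0.02,0.4],[0,0,0]],[-0.79,[0.92,-0.02,0.9],[0,0,0]],[-0.79,[0.92,-0.02,0.95],[0,0,0]],[-0.79,[0.92,-0.02,0.95],[0,0,0]],[-0.79,[0.92,-0.02,0.95],[0,0,0]]]' 40; python3 -m inch '[[-0.79,[0,0,0.3],[0,0,0]],[-0.79,[0,0,0.6],[0,0,0]],[-0.79,[0,0,0.8],[0,0,0]],[-0.79,[0,0,0.8],[0,0,0]]]'; python3 -m inch '[[-0.79,[0,0,0.2],[0,0,0]],[-0.79,[0,0,0.41],[0,0,0]],[-0.79,[0,0,0.41],[0,0,0]],[-0.79,[0,0,0.41],[0,0,0]],[0.5,[0,0,0.41],[0,0,0]],[0.5,[0,0,0.41],[0,0,0]],[0.5,[0,0,0.41],[0,0,0]],[0.5,[0,0,0.41],[0,0,0]],[0.5,[0,0,0.41],[0,0,0]]]'
```

```text
t: 9.3
tcp_pos: [0.6148, 0.3161, 0.1282]
tool_rot: [1.0, 0.019, -0.001, 0.0]
force: [-0.8, 0.3, 0.8]
finger_gap: 0.896
t: 9.7
tcp_pos: [0.6129, 0.3157, 0.0483]
tool_rot: [1.0, 0.02, -0.002, 0.001]
force: [0.3, -0.1, -0.1]
finger_gap: 0.898
t: 10.6
tcp_pos: [0.6173, 0.3162, 0.0111]
tool_rot: [1.0, 0.019, 0.002, -0.001]
force: [-1.3, 1.3, 6.7]
finger_gap: 0.767
```

```bash
python3 -m inch '[[0.5,[0,0,-0.2],[0,0,0]],[0.5,[0,0,-0.4],[0,0,0]],[0.5,[0,0,-0.7],[0,0,0]],[0.5,[0,0,-1],[0,0,0]],[0.5,[0,0,-1],[0,0,0]],[0.5,[0,0,-1],[0,0,0]]]'; python3 -m inch '[[0.5,[-0.25,0.3,-0.3],[0,0,0]],[0.5,[-0.25,0.6,-0.6],[0,0,0]],[0.5,[-0.25,0.95,-0.8],[0,0,0]],[0.5,[-0.25,0.95,-0.8],[0,0,0]],[0.5,[-0.25,0.95,-0.8],[0,0,0]]]'
python3 -m inch '[[0.5,[-0.3,0.4,0],[0,0,0]],[0.5,[-0.3,0.8,0],[0,0,0]],[0.5,[-0.3,1,0],[0,0,0]],[0.5,[-0.3,1,0],[0,0,0]]]';python3 -m inch '[[0.5,[-0.3,0.4,0],[0,0,0]],[0.5,[-0.3,0.8,0],[0,0,0]],[0.5,[-0.3,1,0],[0,0,0]],[0.5,[-0.3,1,0],[0,0,0]]]';python3 -m inch '[[0.5,[-0.3,0.4,0],[0,0,0]],[0.5,[-0.3,0.8,0],[0,0,0]],[0.5,[-0.3,1,0],[0,0,0]],[0.5,[-0.3,1,0],[0,0,0]]]'
```

```text
t: 11.2
tcp_pos: [0.6159, 0.3154, 0.1092]
tool_rot: [1.0, 0.019, 0.001, -0.0]
force: [-0.3, 0.3, -2.2]
finger_gap: 0.767
t: 11.7
tcp_pos: [0.5936, 0.2187, 0.1872]
tool_rot: [1.0, 0.018, -0.001, -0.0]
force: [-0.0, 0.5, -1.9]
finger_gap: 0.764
t: 12.1
tcp_pos: [0.567, 0.117, 0.1862]
tool_rot: [1.0, 0.018, -0.002, 0.0]
force: [0.3, 0.1, -1.1]
finger_gap: 0.765
t: 12.5
tcp_pos: [0.5419, 0.0166, 0.1871]
tool_rot: [1.0, 0.018, -0.001, -0.0]
force: [0.4, 0.9, -1.5]
finger_gap: 0.763
t: 12.9
tcp_pos: [0.5165, -0.0842, 0.1876]
tool_rot: [1.0, 0.018, -0.0, -0.0]
force: [0.5, 0.6, -1.4]
finger_gap: 0.763
```

```bash
python3 -m inch '[[0.5,[-0.17,1,-0.5],[0,0,-0.2555]],[0.5,[-0.17,1,-0.5],[0,0,-0.2555]],[0.5,[-0.17,1,-0.5],[0,0,-0.2555]],[0.5,[-0.17,1,-0.5],[0,0,-0.2555]],[0.5,[-0.17,1,-0.5],[0,0,-0.2555]],[0.5,[-0.17,1,-0.5],[0,0,-0.2555]],[0.5,[-0.17,1,-0.5],[0,0,-0.2555]],[0.5,[-0.17,1,-0.5],[0,0,-0.2555]],[0.5,[-0.17,1,-0.5],[0,0,-0.2555]],[0.5,[-0.17,1,-0.5],[0,0,-0.2555]],[0.5,[-0.17,1,-0.5],[0,0,-0.2555]],[0.5,[-0.17,1,-0.5],[0,0,-0.2555]],[0.5,[-0.17,1,-0.5],[0,0,-0.2555]],[0.5,[-0.17,1,-0.5],[0,0,-0.2555]]]'
python3 - <<'E'
from h import *
print(sense()['tcp_pos'],sense()['tool_rot'])
snap('wrist','w4')
E
```

```text
t: 14.3
tcp_pos: [0.5027, -0.1831, 0.238]
tool_rot: [0.681, 0.732, 0.0, -0.0]
force: [-0.3, 1.0, -2.6]
finger_gap: 0.767
[ 0.50267295 -0.18312427  0.23796298] [ 6.81278012e-01  7.32024614e-01  8.79958334e-05 -4.76161706e-04]
```

View pics/w4.png

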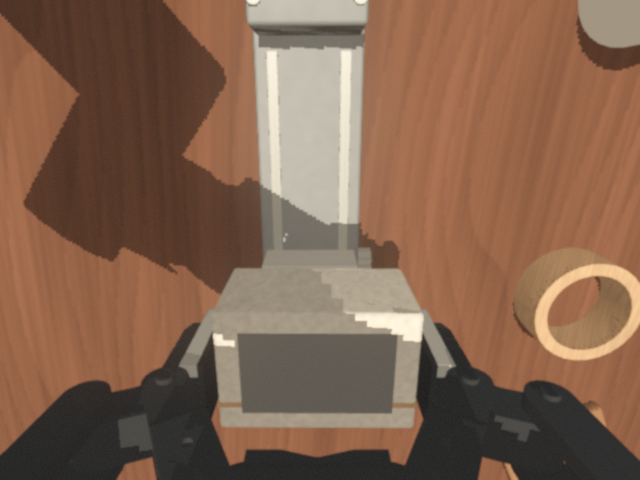

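The wrist view shows the carton held at (318,345), the bed's centreline near column 312, and the fixed jaw's inner edge near row 32.

Run:
```python
from h import *
p,d,ci=load('w4'); c=cloud(d,ci); z=c[...,2]
m=((z>.013)&(z<.026)&(c[...,0]>.4)&(c[...,0]<.58)).astype(np.uint8); m[245:]=0
num,lab,st,cen=cv2.connectedComponentsWithStats(m)
for i in range(1,num):
    if st[i,4]<400: continue
    P=c[lab==i]; print('bed',st[i],cv2.minAreaRect(P[:,:2].astype(np.float32)*1000),np.median(P[:,2]))
    # edges per row
    L=[];Rr=[]
    for r in range(60,240,4):
        u=np.where(lab[r]==i)[0]
        if len(u)>50: L.append(c[r,u[0],:2]);Rr.append(c[r,u[-1],:2])
    L=np.array(L);Rr=np.array(Rr)
    for e in (L,Rr):
        a=np.polyfit(e[:,1],e[:,0],1); print(a, 'angle',np.degrees(np.arctan(-a[0])))
    M=(L+Rr)/2; a=np.polyfit(M[:,1],M[:,0],1); print('mid x=a*y+b',a,np.linalg.norm(L-Rr,axis=1).mean())
m=((z>.06)&(z<.073)&(c[...,0]>.4)&(c[...,0]<.58)); m[40:]=0
P=c[m]; print('jaw',len(P),P.min(0),P.max(0))
# inner face: low-boundary pixels of jaw per column
E2=[]
for u in range(258,360,6):
    v=np.where((z[:60,u]>.06)&(z[:60,u]<.073))[0]
    if len(v): E2.append(c[v[-1],u])
E2=np.array(E2); print(E2.mean(0)); a=np.polyfit(E2[:,0],E2[:,1],1);print('jaw line y=',a,np.degrees(np.arctan(a[0])))
# carton in hand
m=(z>.19)&(z<.30); m[:225]=0;m[430:]=0;m[:,:200]=0;m[:,440:]=0
P=c[m&(d<.3)&(d>0)]; print(np.percentile(P,[5,50,95],0))
```

```text
bed [  252    28   113   217 21751] ((492.71319580078125, -136.57220458984375), (90.22396850585938, 182.56674194335938), 4.28173303604126) 0.019213469886353418
[-0.07430649  0.4381022 ] angle 4.249638240567444
[-0.07338205  0.5272254 ] angle 4.196959083481194
mid x=a*y+b [-0.073848    0.48266473] 0.08875175182832636
jaw 3285 [ 0.44356507 -0.05470626  0.06006235] [ 0.52770187 -0.0333582   0.07227795]
[ 0.48596195 -0.05177713  0.06216937]
jaw line y= [ 0.07524727 -0.08834444] 4.3032413390855595
[[ 0.47083299 -0.20307378  0.24120648]
 [ 0.50298208 -0.17589582  0.26788938]
 [ 0.53505887 -0.16242     0.27314087]]
```

```bash
python3 -m inch '[[0.5,[0.3,-0.067,0],[0,0,0]],[0.5,[0.6,-0.067,0.3],[0,0,0]],[0.5,[0.9,-0.067,0.6],[0,0,0]],[0.5,[0.9,-0.067,0.9],[0,0,0]],[0.5,[0.9,-0.067,0.9],[0,0,0]],[0.5,[0.9,-0.067,0.9],[0,0,0]]]'; python3 -m inch '[[0.5,[0.175,0,0.2],[0,0,0]],[0.5,[0.175,0,0.4],[0,0,0]],[0.5,[0.175,0,0.6],[0,0,0]],[0.5,[0.175,0,0.75],[0,0,0]],[0.5,[0.175,0,0.75],[0,0,0]],[0.5,[0.175,0,0.75],[0,0,0]],[0.5,[0.175,0,0.75],[0,0,0]]]'
```

```text
t: 14.95
tcp_pos: [0.4898, -0.0952, 0.1485]
tool_rot: [0.681, 0.732, -0.0, -0.0]
force: [0.3, -0.7, -1.2]
finger_gap: 0.763
t: 15.65
tcp_pos: [0.4894, -0.0784, 0.0748]
tool_rot: [0.681, 0.732, 0.001, 0.002]
force: [-0.7, 0.1, -1.4]
finger_gap: 0.765
```

```bash
python3 -m inch '[[0.5,[0.01,0,0.2],[0,0,0]],[0.5,[0.01,0,0.35],[0,0,0]],[0.5,[0.01,0,0.42],[0,0,0]],[0.5,[0.01,0,0.46],[0,0,0]],[0.5,[0.01,0,0.46],[0,0,0]],[0.5,[0.01,0,0.46],[0,0,0]]]'; python3 -m inch '[[0.5,[0,0,0.01],[0,0,0]],[-0.6,[0,0,0.01],[0,0,0]],[-0.75,[0,0,0.01],[0,0,0]],[-0.75,[0,0,0.01],[0,0,0]],[-0.75,[0,0,0.01],[0,0,0]],[-0.75,[0,0,0.01],[0,0,0]]]'; python3 -m inch '[[-0.75,[0,0,-0.3],[0,0,0]],[-0.75,[0,0,-0.7],[0,0,0]],[-0.75,[0,0,-1],[0,0,0]],[-0.75,[0,0,-1],[0,0,0]],[-0.75,[0,0,-1],[0,0,0]]]'; python3 -m inch '[[-0.75,[-0.3,0,-0.3],[0,0,0]],[-0.75,[-0.8,0,-0.8],[0,0,0]],[-0.75,[-1,0,-0.8],[0,0,0]],[-0.75,[-1,0,-0.8],[0,0,0]],[-0.75,[-1,0,-0.8],[0,0,0]]]'
python3 - <<'E'
from h import *
print(sense()['tcp_pos'],sense()['tool_rot'],sense()['q'])
snap('wrist','w5')
E
```

```text
t: 16.25
tcp_pos: [0.4884, -0.0767, 0.0279]
tool_rot: [0.681, 0.732, 0.0, 0.001]
force: [-0.7, 0.1, -1.9]
finger_gap: 0.763
t: 16.85
tcp_pos: [0.488, -0.0765, 0.0263]
tool_rot: [0.681, 0.732, 0.0, -0.0]
force: [-0.3, -0.4, 0.3]
finger_gap: 0.874
t: 17.35
tcp_pos: [0.4881, -0.0766, 0.1268]
tool_rot: [0.681, 0.732, 0.0, 0.001]
force: [-1.1, 0.6, -0.4]
finger_gap: 0.874
t: 17.85
tcp_pos: [0.4942, -0.1763, 0.2049]
tool_rot: [0.682, 0.732, -0.0, -0.002]
force: [-0.1, -0.1, -1.0]
finger_gap: 0.878
[ 0.49420415 -0.17630818  0.20486215] [ 6.81814076e-01  7.31523643e-01 -1.36873938e-04 -1.64514854e-03] [-5.56044181e-01  4.30117358e-01  1.70936669e+00  4.33877555e-04
  1.00538993e+00 -6.26591759e-01]
```

View pics/w5.png

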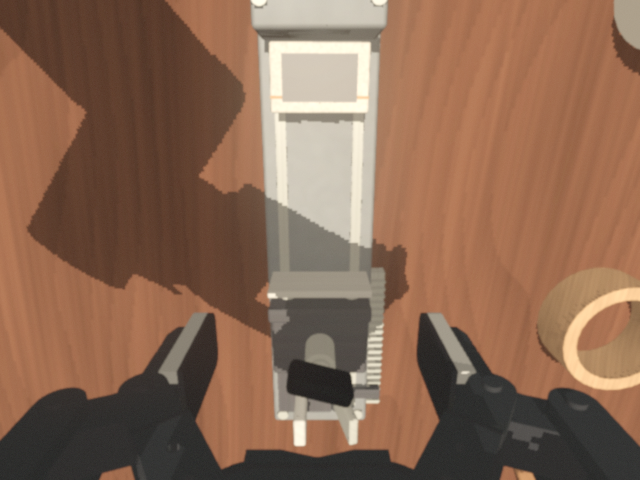

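The first carton lies at (320,77), just off the fixed jaw and centred. The T-knob is at (320,383), and the post and lever are at (300,420) and (345,420).

```bash
cat >> h.py <<'E'
ANG=np.radians(4.25); V=np.array([-np.sin(ANG),np.cos(ANG)]); U=np.array([np.cos(ANG),np.sin(ANG)]); O=np.array([0.49695,-0.1921])
def vis(P): Q=np.asarray(P)[...,:2]-O; return np.stack([Q@U,Q@V,np.asarray(P)[...,2]],-1)
def rects(c,lo,hi,reg,minpx=100,frame=True):
    w=vis(c) if frame else c
    z=c[...,2]; m=((z>lo)&(z<hi)&(w[...,0]>reg[0])&(w[...,0]<reg[1])&(w[...,1]>reg[2])&(w[...,1]<reg[3])).astype(np.uint8)
    num,lab,st,cen=cv2.connectedComponentsWithStats(m); out=[]
    for i in range(1,num):
        if st[i,4]<minpx: continue
        P=w[lab==i]; r=cv2.minAreaRect(P[:,:2].astype(np.float32)*1000); out.append((st[i].tolist(),np.round(r[0],1),np.round(r[1],1),round(r[2],2),round(float(np.median(P[:,2])),4)))
    return out
E
python3 - <<'E'
from h import *
p,d,ci=load('w5'); c=cloud(d,ci); 
def show(n,*a):
    for o in rects(c,*a): print(n,o)
show('carton',.053,.0645,(-.06,.06,.05,.139))
show('jaw',.064,.073,(-.06,.06,.13,.2))
show('face/jawmov',.058,.07,(-.06,.06,-.09,-.02))
show('T',.106,.118,(-.06,.06,-.15,-.05))
show('posts',.071,.085,(-.06,.06,-.2,-.1),30)
E
```

```text
carton ([269, 42, 101, 72, 7086], array([1.00e-01, 1.13e+02]), array([44. , 66.2]), 89.57, 0.0573)
jaw ([250, 0, 138, 31, 4010], array([-1.000e-01,  1.484e+02]), array([16.5, 83.8]), 89.6, 0.067)
face/jawmov ([267, 288, 105, 10, 952], array([ -0.1, -40.9]), array([79.9,  6.7]), 0.03, 0.0627)
face/jawmov ([268, 304, 103, 19, 1827], array([ -0.2, -57.8]), array([12.8, 79.3]), 89.74, 0.0657)
face/jawmov ([306, 339, 27, 16, 216], array([ -0.3, -86.1]), array([21. ,  7.7]), 0.28, 0.0639)
T ([286, 376, 68, 32, 1249], array([ -0.2, -94.3]), array([14.8, 47.6]), 74.14, 0.1104)
posts ([293, 416, 13, 30, 353], array([ -17.1, -160.1]), array([25.5, 10. ]), 89.68, 0.0767)
posts ([346, 416, 12, 29, 285], array([  26.8, -160.6]), array([26.7,  8.7]), 88.5, 0.0753)
```

```bash
python3 -m inch '[[-0.79,[1,0,0],[0,0,0.254]],[-0.79,[1,0,0],[0,0,0.254]],[-0.79,[1,0,0],[0,0,0.254]],[-0.79,[1,0,0],[0,0,0.254]],[-0.79,[1,0,0],[0,0,0.254]],[-0.79,[1,0,0],[0,0,0.254]],[-0.79,[1,0,0],[0,0,0.254]],[-0.79,[1,0,0],[0,0,0.254]],[-0.79,[1,0,0],[0,0,0.254]],[-0.79,[1,0,0],[0,0,0.254]],[-0.79,[1,0,0],[0,0,0.254]],[-0.79,[1,0,0],[0,0,0.254]],[-0.79,[1,0,0],[0,0,0.254]]]'; for i in 1 2 3; do python3 -m inch '[[-0.79,[0.05,-0.5,0],[0,0,0]],[-0.79,[0.05,-1,0],[0,0,0]],[-0.79,[0.05,-1,0],[0,0,0]]]'; done; python3 -m inch '[[-0.79,[0,-0.4,0.2],[0,0,0]],[-0.79,[0,-0.8,0.5],[0,0,0]],[-0.79,[0,-0.86,0.9],[0,0,0]],[-0.79,[0,-0.86,0.9],[0,0,0]],[-0.79,[0,-0.86,0.9],[0,0,0]]]'
```

```text
t: 19.2
tcp_pos: [0.4868, -0.0753, 0.2051]
tool_rot: [1.0, 0.025, -0.001, -0.001]
force: [1.0, 0.8, -0.1]
finger_gap: 0.895
t: 19.5
tcp_pos: [0.4859, 0.0289, 0.2056]
tool_rot: [1.0, 0.028, -0.002, -0.001]
force: [-1.4, -0.4, -0.3]
finger_gap: 0.896
t: 19.8
tcp_pos: [0.4871, 0.1283, 0.2059]
tool_rot: [1.0, 0.028, -0.001, -0.001]
force: [0.2, -1.1, 0.5]
finger_gap: 0.894
t: 20.1
tcp_pos: [0.4883, 0.2278, 0.206]
tool_rot: [1.0, 0.027, 0.0, -0.001]
force: [0.2, -0.7, 0.2]
finger_gap: 0.895
t: 20.6
tcp_pos: [0.4844, 0.3082, 0.1158]
tool_rot: [1.0, 0.024, -0.001, 0.001]
force: [-0.1, 0.1, -0.5]
finger_gap: 0.894
```

```bash
python3 -m inch '[[-0.79,[0.223,0,0.2],[0,0,0]],[-0.79,[0.223,0,0.5],[0,0,0]],[-0.79,[0.223,0,0.7],[0,0,0]],[-0.79,[0.223,0,0.7],[0,0,0]],[-0.79,[0.223,0,0.7],[0,0,0]]]';python3 -m inch '[[-0.79,[0,0,0.2],[0,0,0]],[-0.79,[0,0,0.38],[0,0,0]],[-0.79,[0,0,0.38],[0,0,0]],[-0.79,[0,0,0.38],[0,0,0]],[0.5,[0,0,0.38],[0,0,0]],[0.5,[0,0,0.38],[0,0,0]],[0.5,[0,0,0.38],[0,0,0]],[0.5,[0,0,0.38],[0,0,0]],[0.5,[0,0,0.38],[0,0,0]]]'; python3 -m inch '[[0.5,[0,0,-0.2],[0,0,0]],[0.5,[0,0,-0.4],[0,0,0]],[0.5,[0,0,-0.7],[0,0,0]],[0.5,[0,0,-1],[0,0,0]],[0.5,[0,0,-1],[0,0,0]],[0.5,[0,0,-1],[0,0,0]]]'
```

```text
t: 21.1
tcp_pos: [0.5086, 0.31, 0.0483]
tool_rot: [1.0, 0.023, 0.001, -0.0]
force: [-0.1, 0.1, 0.1]
finger_gap: 0.892
t: 22.0
tcp_pos: [0.5085, 0.3111, 0.0105]
tool_rot: [1.0, 0.024, 0.002, -0.0]
force: [-0.1, -1.1, 6.2]
finger_gap: 0.765
t: 22.6
tcp_pos: [0.5072, 0.3109, 0.1092]
tool_rot: [1.0, 0.024, 0.001, -0.0]
force: [-1.2, -1.5, -1.9]
finger_gap: 0.766
```

```bash
python3 -m inch '[[0.5,[-0.08,0.2,-0.4],[0,0,0]],[0.5,[-0.08,0.6,-0.8],[0,0,0]],[0.5,[-0.08,1,-0.8],[0,0,0]],[0.5,[-0.08,1,-0.8],[0,0,0]]]'; for i in 1 2; do python3 -m inch '[[0.5,[-0.08,0.5,0],[0,0,0]],[0.5,[-0.08,1,0],[0,0,0]],[0.5,[-0.08,1,0],[0,0,0]]]'; done; python3 -m inch '[[0.5,[-0.08,0.7,0],[0,0,-0.254]],[0.5,[-0.08,1,0],[0,0,-0.254]],[0.5,[-0.08,1,0],[0,0,-0.254]],[0.5,[-0.08,1,0],[0,0,-0.254]],[0.5,[-0.08,1,0],[0,0,-0.254]],[0.5,[-0.08,1,0],[0,0,-0.254]],[0.5,[-0.08,1,0],[0,0,-0.254]],[0.5,[-0.08,1,0],[0,0,-0.254]],[0.5,[-0.08,1,0],[0,0,-0.254]],[0.5,[-0.08,1,0],[0,0,-0.254]],[0.5,[-0.08,1,0],[0,0,-0.254]],[0.5,[-0.08,1,0],[0,0,-0.254]],[0.5,[-0.08,1,0],[0,0,-0.254]],[0.5,[-0.08,1,0],[0,0,-0.254]]]'
python3 - <<'E'
from h import *
s=sense();print(s['tcp_pos'],R.from_quat(s['tool_rot']).as_matrix()[:,0],vis(s['tcp_pos']))
E
```

```text
t: 23.0
tcp_pos: [0.5037, 0.2063, 0.1883]
tool_rot: [1.0, 0.021, -0.001, 0.001]
force: [-0.7, 0.2, -2.1]
finger_gap: 0.768
t: 23.3
tcp_pos: [0.4998, 0.1058, 0.1867]
tool_rot: [1.0, 0.021, -0.002, 0.001]
force: [0.5, 0.9, -2.1]
finger_gap: 0.763
t: 23.6
tcp_pos: [0.4977, 0.0057, 0.1871]
tool_rot: [1.0, 0.021, -0.0, 0.001]
force: [-0.2, 1.0, -1.9]
finger_gap: 0.762
t: 25.0
tcp_pos: [0.4937, -0.0896, 0.1878]
tool_rot: [0.682, 0.732, -0.0, -0.001]
force: [0.6, 0.6, -2.2]
finger_gap: 0.764
[ 0.49372155 -0.08962439  0.18778233] [-7.07820289e-02  9.97491542e-01  7.26996549e-04] [0.00437474 0.10243308 0.18778233]
```

```bash
python3 -m inch '[[0.5,[-0.345,-0.044,0.2],[0,0,0]],[0.5,[-0.345,-0.044,0.4],[0,0,0]],[0.5,[-0.345,-0.044,0.7],[0,0,0]],[0.5,[-0.345,-0.044,0.9],[0,0,0]],[0.5,[-0.345,-0.044,0.9],[0,0,0]],[0.5,[-0.345,-0.044,0.9],[0,0,0]],[0.5,[-0.345,-0.044,0.9],[0,0,0]]]'
python3 - <<'E'
from h import *
s=sense();print(s['finger_gap'],R.from_quat(s['tool_rot']).as_matrix()[:,0],vis(s['tcp_pos']))
E
```

```text
t: 25.7
tcp_pos: [0.4929, -0.1253, 0.0993]
tool_rot: [0.681, 0.732, 0.0, 0.001]
force: [0.0, -0.3, -0.9]
finger_gap: 0.764
0.7635209313259711 [-0.07189522  0.9974115  -0.0011736 ] [0.00095495 0.06688835 0.09934674]
```

```bash
python3 -m inch '[[0.5,[0,-0.01,0.2],[0,0,0]],[0.5,[0,-0.01,0.4],[0,0,0]],[0.5,[0,-0.01,0.6],[0,0,0]],[0.5,[0,-0.01,0.68],[0,0,0]],[0.5,[0,-0.01,0.71],[0,0,0]],[0.5,[0,-0.01,0.71],[0,0,0]],[0.5,[0,-0.01,0.71],[0,0,0]]]'; python3 -m inch '[[0.5,[0,0,0.01],[0,0,0]],[-0.6,[0,0,0.01],[0,0,0]],[-0.75,[0,0,0.01],[0,0,0]],[-0.75,[0,0,0.01],[0,0,0]],[-0.75,[0,0,0.01],[0,0,0]],[-0.75,[0,0,0.01],[0,0,0]]]'; python3 -m inch '[[-0.75,[0,0,-0.3],[0,0,0]],[-0.75,[0,0,-0.7],[0,0,0]],[-0.75,[0,0,-1],[0,0,0]],[-0.75,[0,0,-1],[0,0,0]],[-0.75,[0,0,-1],[0,0,0]]]'; python3 -m inch '[[-0.75,[-0.3,0,-0.3],[0,0,0]],[-0.75,[-0.6,0,-0.8],[0,0,0]],[-0.75,[-0.6,0,-0.8],[0,0,0]],[-0.75,[-0.6,0,-0.8],[0,0,0]]]'
python3 - <<'E'
from h import *
snap('wrist','w6')
p,d,ci=load('w6'); c=cloud(d,ci)
for o in rects(c,.053,.0645,(-.06,.06,-.03,.139)): print(o)
s=sense();print(s['tcp_pos'],vis(s['tcp_pos']))
snap('scene','s6')
E
```

```text
t: 26.4
tcp_pos: [0.4918, -0.1254, 0.0283]
tool_rot: [0.681, 0.732, 0.0, 0.001]
force: [-0.6, 0.5, -1.7]
finger_gap: 0.765
t: 27.0
tcp_pos: [0.491, -0.1251, 0.0263]
tool_rot: [0.681, 0.732, 0.0, 0.0]
force: [-0.9, 0.4, 0.6]
finger_gap: 0.868
t: 27.5
tcp_pos: [0.4912, -0.1252, 0.1268]
tool_rot: [0.681, 0.732, 0.0, 0.001]
force: [0.1, 0.2, 0.1]
finger_gap: 0.873
t: 27.9
tcp_pos: [0.4956, -0.1859, 0.2063]
tool_rot: [0.682, 0.732, 0.0, 0.0]
force: [-0.4, 0.5, -0.3]
finger_gap: 0.876
([266, 25, 103, 73, 7298], array([1.00e-01, 1.13e+02]), array([43.7, 66.3]), 89.73, 0.0573)
([269, 106, 97, 65, 6131], array([-0.3, 63.7]), array([43.6, 66.1]), 89.79, 0.0573)
[ 0.49434862 -0.18441749  0.20495784] [-0.00202489  0.00785417  0.20495784]
```

View pics/s6.png

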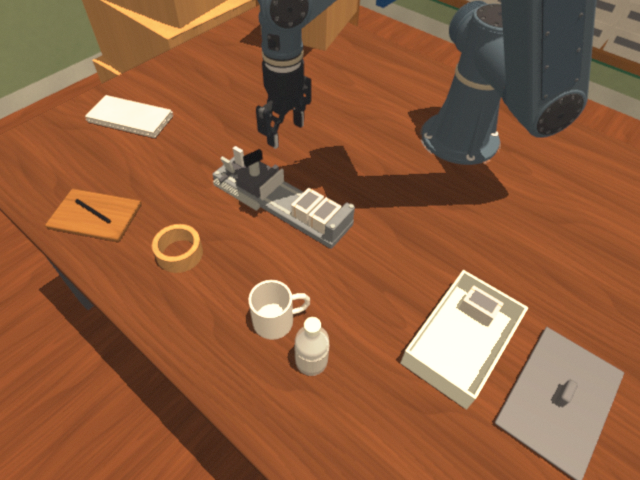

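The scene view shows two cartons on the bed at (308,205) and (325,213), the third still in the tub at (485,302), and the lid unmoved. Fetching the third.

```bash
python3 -m inch '[[-0.79,[1,0,0],[0,0,0.254]],[-0.79,[1,0,0],[0,0,0.254]],[-0.79,[1,0,0],[0,0,0.254]],[-0.79,[1,0,0],[0,0,0.254]],[-0.79,[1,0,0],[0,0,0.254]],[-0.79,[1,0,0],[0,0,0.254]],[-0.79,[1,0,0],[0,0,0.254]],[-0.79,[1,0,0],[0,0,0.254]],[-0.79,[1,0,0],[0,0,0.254]],[-0.79,[1,0,0],[0,0,0.254]],[-0.79,[1,0,0],[0,0,0.254]],[-0.79,[1,0,0],[0,0,0.254]],[-0.79,[1,0,0],[0,0,0.254]]]'; for i in 1 2 3; do python3 -m inch '[[-0.79,[-0.04,-0.5,0],[0,0,0]],[-0.79,[-0.04,-1,0],[0,0,0]],[-0.79,[-0.04,-1,0],[0,0,0]]]'; done; python3 -m inch '[[-0.79,[0,-0.4,0.2],[0,0,0]],[-0.79,[0,-0.8,0.5],[0,0,0]],[-0.79,[0,-0.84,0.9],[0,0,0]],[-0.79,[0,-0.84,0.9],[0,0,0]],[-0.79,[0,-0.84,0.9],[0,0,0]],[-0.79,[0,-0.84,0.9],[0,0,0]]]'
python3 - <<'E'
from h import *
s=sense();M=R.from_quat(s['tool_rot']).as_matrix();print(M[:,0],M.T@(np.array([.4537,.3,.008])-s['tcp_pos']))
E
```

```text
t: 29.3
tcp_pos: [0.4869, -0.0841, 0.2048]
tool_rot: [1.0, 0.025, -0.002, -0.001]
force: [-0.3, -0.0, -0.2]
finger_gap: 0.892
t: 29.6
tcp_pos: [0.4767, 0.0198, 0.2054]
tool_rot: [1.0, 0.028, -0.002, -0.001]
force: [0.0, 0.0, -0.3]
finger_gap: 0.894
t: 29.9
tcp_pos: [0.4691, 0.1187, 0.2058]
tool_rot: [1.0, 0.028, -0.001, -0.001]
force: [-0.7, 0.3, -0.4]
finger_gap: 0.892
t: 30.2
tcp_pos: [0.4615, 0.2178, 0.206]
tool_rot: [1.0, 0.027, 0.0, -0.001]
force: [-1.0, -0.8, 0.3]
finger_gap: 0.893
t: 30.8
tcp_pos: [0.4595, 0.2969, 0.1178]
tool_rot: [1.0, 0.023, 0.001, -0.0]
force: [-0.1, -0.2, 0.3]
finger_gap: 0.898
[0.99894245 0.04591486 0.00240932] [-0.00594136 -0.00335428  0.10981738]
```

```bash
python3 -m inch '[[-0.79,[-0.06,-0.033,0.2],[0,0,0]],[-0.79,[-0.06,-0.033,0.5],[0,0,0]],[-0.79,[-0.06,-0.033,0.7],[0,0,0]],[-0.79,[-0.06,-0.033,0.7],[0,0,0]],[-0.79,[-0.06,-0.033,0.7],[0,0,0]]]';python3 -m inch '[[-0.79,[0,0,0.2],[0,0,0]],[-0.79,[0,0,0.38],[0,0,0]],[-0.79,[0,0,0.39],[0,0,0]],[-0.79,[0,0,0.39],[0,0,0]],[0.5,[0,0,0.39],[0,0,0]],[0.5,[0,0,0.39],[0,0,0]],[0.5,[0,0,0.39],[0,0,0]],[0.5,[0,0,0.39],[0,0,0]],[0.5,[0,0,0.39],[0,0,0]]]'; python3 -m inch '[[0.5,[0,0,-0.2],[0,0,0]],[0.5,[0,0,-0.4],[0,0,0]],[0.5,[0,0,-0.7],[0,0,0]],[0.5,[0,0,-1],[0,0,0]],[0.5,[0,0,-1],[0,0,0]],[0.5,[0,0,-1],[0,0,0]]]'
```

```text
t: 31.3
tcp_pos: [0.4533, 0.3005, 0.0479]
tool_rot: [1.0, 0.023, 0.001, -0.0]
force: [-0.8, -0.5, -0.8]
finger_gap: 0.894
t: 32.2
tcp_pos: [0.4531, 0.3012, 0.0091]
tool_rot: [1.0, 0.024, 0.002, -0.001]
force: [0.6, -1.2, 7.2]
finger_gap: 0.764
t: 32.8
tcp_pos: [0.4521, 0.301, 0.1082]
tool_rot: [1.0, 0.024, 0.001, -0.0]
force: [0.0, -0.6, -2.6]
finger_gap: 0.764
```

```bash
python3 -m inch '[[0.5,[0.05,0.2,-0.4],[0,0,0]],[0.5,[0.05,0.6,-0.8],[0,0,0]],[0.5,[0.05,1,-0.8],[0,0,0]],[0.5,[0.05,1,-0.8],[0,0,0]]]'; for i in 1 2 3; do python3 -m inch '[[0.5,[0.05,0.5,0],[0,0,0]],[0.5,[0.05,1,0],[0,0,0]],[0.5,[0.05,1,0],[0,0,0]]]'; done; python3 -m inch '[[0.5,[0.05,0.7,0],[0,0,-0.254]],[0.5,[0.05,0.76,0],[0,0,-0.254]],[0.5,[0.05,0.76,0],[0,0,-0.254]],[0.5,[0.05,0.76,0],[0,0,-0.254]],[0.5,[0.05,0.76,0],[0,0,-0.254]],[0.5,[0.05,0.76,0],[0,0,-0.254]],[0.5,[0.05,0.76,0],[0,0,-0.254]],[0.5,[0.05,0.76,0],[0,0,-0.254]],[0.5,[0.05,0.76,0],[0,0,-0.254]],[0.5,[0.05,0.76,0],[0,0,-0.254]],[0.5,[0.05,0.76,0],[0,0,-0.254]],[0.5,[0.05,0.76,0],[0,0,-0.254]],[0.5,[0.05,0.76,0],[0,0,-0.254]],[0.5,[0.05,0.76,0],[0,0,-0.254]]]'
python3 - <<'E'
from h import *
s=sense();print(R.from_quat(s['tool_rot']).as_matrix()[:,0],vis(s['tcp_pos']))
E
```

```text
t: 33.2
tcp_pos: [0.4615, 0.1972, 0.1873]
tool_rot: [1.0, 0.021, -0.001, 0.001]
force: [-0.1, -0.1, -1.7]
finger_gap: 0.768
t: 33.5
tcp_pos: [0.4712, 0.0971, 0.1858]
tool_rot: [1.0, 0.02, -0.002, 0.001]
force: [-0.4, 0.3, -2.2]
finger_gap: 0.768
t: 33.8
tcp_pos: [0.4819, -0.0025, 0.1861]
tool_rot: [1.0, 0.02, -0.0, 0.001]
force: [0.5, 0.7, -1.7]
finger_gap: 0.764
t: 34.1
tcp_pos: [0.4923, -0.1022, 0.1864]
tool_rot: [1.0, 0.021, 0.001, 0.001]
force: [1.5, 0.3, -1.8]
finger_gap: 0.763
t: 35.5
tcp_pos: [0.4992, -0.1725, 0.1868]
tool_rot: [0.681, 0.732, -0.0, -0.001]
force: [-0.2, -0.3, -1.6]
finger_gap: 0.769
[-7.12623574e-02  9.97457131e-01  9.73319381e-04] [0.00365692 0.01936092 0.18677866]
```

```bash
python3 -m inch '[[0.5,[-0.025,-0.036,0.2],[0,0,0]],[0.5,[-0.025,-0.036,0.4],[0,0,0]],[0.5,[-0.025,-0.036,0.7],[0,0,0]],[0.5,[-0.025,-0.036,0.9],[0,0,0]],[0.5,[-0.025,-0.036,0.9],[0,0,0]],[0.5,[-0.025,-0.036,0.9],[0,0,0]],[0.5,[-0.025,-0.036,0.9],[0,0,0]]]'
python3 - <<'E'
from h import *
s=sense();print(s['finger_gap'],R.from_quat(s['tool_rot']).as_matrix()[:,0],vis(s['tcp_pos']))
E
```

```text
t: 36.2
tcp_pos: [0.4968, -0.1767, 0.0984]
tool_rot: [0.681, 0.732, 0.0, 0.001]
force: [-0.0, -0.9, -0.7]
finger_gap: 0.768
0.7679307524946496 [-0.0717864   0.99741914 -0.00133211] [0.00096956 0.01540729 0.09837319]
```

```bash
python3 -m inch '[[0.5,[0.015,-0.01,0.2],[0,0,0]],[0.5,[0.015,-0.01,0.4],[0,0,0]],[0.5,[0.015,-0.01,0.6],[0,0,0]],[0.5,[0.015,-0.01,0.68],[0,0,0]],[0.5,[0.015,-0.01,0.72],[0,0,0]],[0.5,[0.015,-0.01,0.72],[0,0,0]],[0.5,[0.015,-0.01,0.72],[0,0,0]]]'; python3 -m inch '[[0.5,[0,0,0],[0,0,0]],[-0.6,[0,0,0],[0,0,0]],[-0.75,[0,0,0],[0,0,0]],[-0.75,[0,0,0],[0,0,0]],[-0.75,[0,0,0],[0,0,0]],[-0.75,[0,0,0],[0,0,0]]]'; python3 -m inch '[[-0.75,[0,0,-0.3],[0,0,0]],[-0.75,[0,0,-0.7],[0,0,0]],[-0.75,[0,0,-1],[0,0,0]],[-0.75,[0,0,-1],[0,0,0]],[-0.75,[0,0,-1],[0,0,0]]]'; python3 -m inch '[[-0.75,[-0.3,0,-0.3],[0,0,0]],[-0.75,[-0.6,0,-0.6],[0,0,0]],[-0.75,[-0.6,0,-0.8],[0,0,0]],[-0.75,[-0.6,0,-0.8],[0,0,0]],[-0.75,[-0.6,0,-0.8],[0,0,0]]]'
python3 - <<'E'
from h import *
snap('wrist','w7')
p,d,ci=load('w7'); c=cloud(d,ci)
for o in rects(c,.053,.0645,(-.06,.06,-.03,.139)): print(o)
for o in rects(c,.058,.07,(-.06,.06,-.09,-.02)): print('face',o)
for o in rects(c,.106,.118,(-.06,.06,-.15,-.05)): print('T',o)
for o in rects(c,.071,.085,(-.06,.06,-.2,-.1),30): print('posts',o)
s=sense();print(s['tcp_pos'],vis(s['tcp_pos']))
E
```

```text
t: 36.9
tcp_pos: [0.4954, -0.1752, 0.0262]
tool_rot: [0.681, 0.732, 0.0, 0.001]
force: [0.0, 0.1, -2.0]
finger_gap: 0.767
t: 37.5
tcp_pos: [0.4948, -0.1748, 0.0254]
tool_rot: [0.681, 0.732, 0.0, 0.0]
force: [0.3, -0.9, -0.7]
finger_gap: 0.874
t: 38.0
tcp_pos: [0.4949, -0.1749, 0.1259]
tool_rot: [0.681, 0.732, 0.0, 0.001]
force: [-0.6, -0.2, -1.1]
finger_gap: 0.875
t: 38.5
tcp_pos: [0.4981, -0.2339, 0.2037]
tool_rot: [0.681, 0.732, -0.0, -0.002]
force: [0.5, -0.1, -0.3]
finger_gap: 0.877
([267, 0, 106, 20, 1975], array([-0.1, 95.7]), array([10.2, 66.1]), 89.69, 0.0571)
([268, 27, 103, 73, 7351], array([-0.3, 64. ]), array([43.5, 66.1]), 89.89, 0.0573)
([271, 106, 98, 66, 6249], array([-0.5, 15.9]), array([43.8, 66.3]), 89.87, 0.0573)
face ([264, 216, 112, 11, 1070], array([ -0.2, -41.4]), array([80. ,  6.8]), 0.11, 0.0628)
face ([265, 235, 110, 19, 1988], array([ -0.1, -58.5]), array([79.8, 13. ]), 0.07, 0.0658)
face ([305, 273, 29, 15, 176], array([ -0.4, -86.3]), array([21.2,  7. ]), 0.68, 0.0648)
T ([284, 301, 72, 36, 1445], array([  0. , -94.5]), array([14. , 47.8]), 73.52, 0.1104)
posts ([291, 357, 14, 32, 405], array([ -17.1, -160.5]), array([10. , 26.1]), 0.02, 0.0767)
posts ([348, 357, 12, 31, 329], array([  26.6, -160.6]), array([ 8.6, 25.9]), 1.27, 0.0753)
[ 0.49777428 -0.23338835  0.20322806] [-0.00223781 -0.0412359   0.20322806]
```

View pics/w7.png

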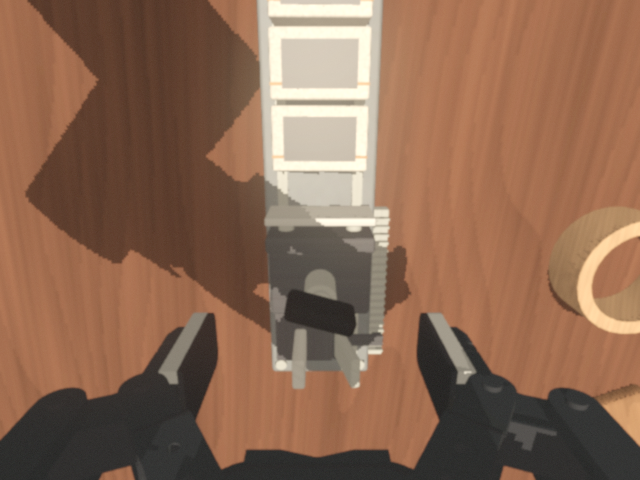

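```bash
python3 -m inch '[[-0.6,[-0.5,0.01,0],[0,0,0]],[-0.6,[-1,0.01,0],[0,0,0]],[-0.6,[-1,0.01,0],[0,0,0]],[-0.6,[-1,0.01,0],[0,0,0]]]' 30; python3 -m inch '[[-0.6,[-0.19,0,0.3],[0,0,0]],[-0.6,[-0.19,0,0.6],[0,0,0]],[-0.6,[-0.19,0,0.8],[0,0,0]],[-0.6,[-0.19,0,0.8],[0,0,0]],[-0.6,[-0.19,0,0.8],[0,0,0]],[-0.6,[-0.19,0,0.8],[0,0,0]]]'
python3 - <<'E'
from h import *
s=sense();print(s['finger_gap'],R.from_quat(s['tool_rot']).as_matrix()[:,0],vis(s['tcp_pos']))
E
```

```text
t: 38.95
tcp_pos: [0.5062, -0.3338, 0.2028]
tool_rot: [0.682, 0.732, 0.0, -0.003]
force: [-0.9, 0.8, 0.1]
finger_gap: 0.801
t: 39.55
tcp_pos: [0.5094, -0.3528, 0.1264]
tool_rot: [0.681, 0.733, 0.0, 0.001]
force: [0.1, 0.1, 0.6]
finger_gap: 0.8
0.8000199633637043 [-0.07320464  0.9973164  -0.00104139] [ 0.00045608 -0.16120348  0.12635126]
```

```bash
python3 -m inch '[[-0.6,[0,-0.012,0.3],[0,0,0]],[-0.6,[0,-0.012,0.6],[0,0,0]],[-0.6,[0,-0.012,0.8],[0,0,0]],[-0.6,[0,-0.012,0.85],[0,0,0]],[-0.6,[0,-0.012,0.85],[0,0,0]],[-0.6,[0,-0.012,0.85],[0,0,0]]]'
python3 - <<'E'
from h import *
s=sense();print(s['finger_gap'],R.from_quat(s['tool_rot']).as_matrix()[:,0],vis(s['tcp_pos']))
E
python3 -m inch '[[0,[0,0,0],[0,0,0]],[0.5,[0,0,0],[0,0,0]],[0.5,[0,0,0],[0,0,0]],[0.5,[0,0,0],[0,0,0]],[0.5,[0,0,0],[0,0,0]],[0.5,[0,0,0],[0,0,0]],[0.5,[0,0,0],[0,0,0]]]' 40
```

```text
t: 40.15
tcp_pos: [0.5085, -0.3541, 0.0419]
tool_rot: [0.681, 0.732, -0.0, 0.002]
force: [-0.2, -0.1, 0.2]
finger_gap: 0.801
0.800901903703661 [-0.07238536  0.99737408 -0.00230451] [-0.00050281 -0.16241818  0.04193991]
t: 40.85
tcp_pos: [0.5078, -0.3553, 0.0445]
tool_rot: [0.681, 0.733, -0.001, 0.002]
force: [-4.9, -0.2, 14.6]
finger_gap: 0.482
```

```bash
python3 -m inch '[[0.5,[0.05,0,-0.03],[0,0,0]],[0.5,[0.1,0,-0.03],[0,0,0]],[0.5,[0.15,0,-0.03],[0,0,0]],[0.5,[0.2,0,-0.03],[0,0,0]],[0.5,[0.25,0,-0.03],[0,0,0]],[0.5,[0.3,0,-0.03],[0,0,0]],[0.5,[0.35,0,-0.03],[0,0,0]],[0.5,[0.4,0,-0.03],[0,0,0]],[0.5,[0.42,0,-0.03],[0,0,0]],[0.5,[0.42,0,-0.03],[0,0,0]],[0.5,[0.42,0,-0.03],[0,0,0]]]' 40
python3 - <<'E'
from h import *
snap('wrist','w8')
p,d,ci=load('w8'); c=cloud(d,ci)
for o in rects(c,.053,.0645,(-.06,.06,-.1,.139)): print(o)
s=sense();print(s['tcp_pos'],vis(s['tcp_pos']))
E
```

```text
t: 41.95
tcp_pos: [0.5045, -0.312, 0.0445]
tool_rot: [0.681, 0.732, -0.001, 0.001]
force: [-4.9, -2.5, 6.2]
finger_gap: 0.478
([178, 26, 289, 12, 2056], array([ -0.2, -20.6]), array([78.3,  1.3]), 0.09, 0.06)
[ 0.50446875 -0.31198681  0.04451588] [-0.00138656 -0.12011435  0.04451588]
```

View pics/w8.png

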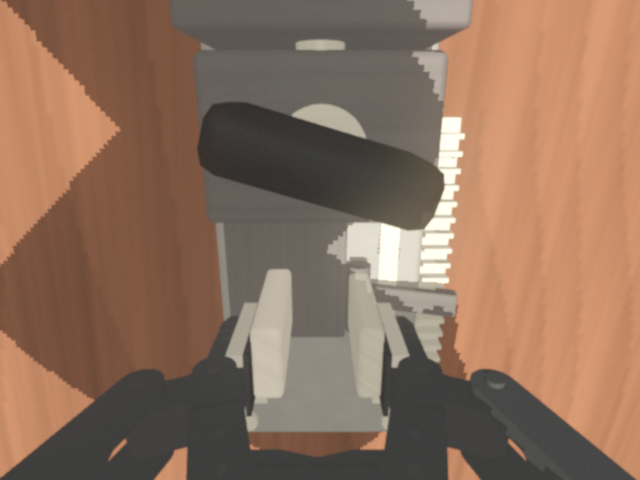

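The wrist view shows the post and lever pinched together at (265,335) and (370,335), and the carriage has come along about 43 mm. Creeping on while watching the force.

```bash
for i in 1 2 3; do python3 -m inch '[[0.5,[0.02,0,0],[0,0,0]],[0.5,[0.02,0,0],[0,0,0]],[0.5,[0.02,0,0],[0,0,0]]]' | egrep 'pos|force'; done
python3 - <<'E'
from h import *
snap('scene','s8'); p,d,ci=load('s8'); c=cloud(d,ci)
for o in rects(c,.048,.0645,(-.06,.06,-.1,.139),20): print(o)
for o in rects(c,.106,.118,(-.06,.06,-.15,-.03),20): print('T',o)
for o in rects(c,.064,.073,(-.06,.06,.13,.2),20): print('fj',o)
s=sense();print(s['force'],vis(s['tcp_pos']))
cv2.imwrite('pics/s8c.png',cv2.resize(p[120:270,180:380],None,fx=4,fy=4,interpolation=cv2.INTER_CUBIC))
E
```

```text
tcp_pos: [0.5044, -0.3106, 0.0446]
force: [-5.2, -4.3, 5.2]
tcp_pos: [0.5042, -0.3087, 0.0445]
force: [-5.0, -3.6, 4.9]
tcp_pos: [0.5041, -0.3067, 0.0445]
force: [-5.0, -4.2, 5.6]
([251, 171, 91, 56, 1921], array([ 2.5, 33.9]), array([209.7,  81.5]), 88.37, 0.0573)
T ([261, 137, 6, 8, 23], array([ -50.6, -103.6]), array([17.8,  5.5]), 2.7, 0.1113)
T ([233, 150, 14, 10, 63], array([  23.2, -112.6]), array([33.5, 12.6]), 89.06, 0.1151)
T ([259, 158, 20, 12, 107], array([  1. , -44.1]), array([15.1, 46.5]), 74.01, 0.1106)
T ([232, 161, 6, 6, 20], array([  49.5, -101.9]), array([ 6.3, 12.9]), 71.08, 0.1116)
fj ([326, 203, 29, 28, 317], array([  0.9, 155.4]), array([83.3, 24.6]), 0.79, 0.0676)
[-5.00568746 -5.08256286  5.73427682] [-0.00137063 -0.11484498  0.04452676]
```

View pics/s8c.png

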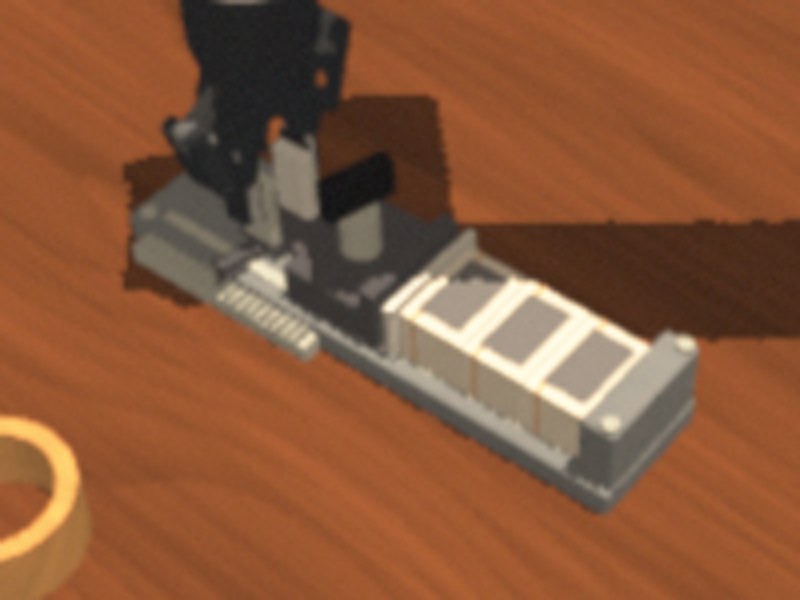

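The scene view shows all three cartons close together against the fixed jaw, with the face plate touching the near one at (400,310) in the crop. I'll press a few mm further.

```bash
for i in 1 2; do python3 -m inch '[[0.5,[0.02,0,0],[0,0,0]],[0.5,[0.02,0,0],[0,0,0]],[0.5,[0.02,0,0],[0,0,0]]]' | egrep 'pos|force|gap'; done
python3 - <<'E'
from h import *
s=sense();print(s['force'],vis(s['tcp_pos']))
E
```

```text
tcp_pos: [0.504, -0.3055, 0.0446]
force: [-6.1, -6.3, 5.7]
finger_gap: 0.48
tcp_pos: [0.504, -0.3045, 0.0446]
force: [-5.8, -8.4, 4.2]
finger_gap: 0.48
[-5.78480225 -8.36123441  4.17511171] [-0.00130381 -0.11258563  0.04456987]
```

```bash
python3 -m inch '[[0.5,[0.02,0,0],[0,0,0]],[0.5,[0.04,0,0],[0,0,0]],[0.5,[0.04,0,0],[0,0,0]],[0.5,[0.04,0,0],[0,0,0]]]' | egrep 'pos|force|gap'
python3 - <<'E'
from h import *
s=sense();print(s['force'],vis(s['tcp_pos']))
E
python3 -m inch '[[0.2,[0,0,0],[0,0,0]],[-0.1,[0,0,0],[0,0,0]],[-0.4,[0,0,0],[0,0,0]],[-0.6,[0,0,0],[0,0,0]],[-0.6,[0,0,0],[0,0,0]],[-0.6,[0,0,0],[0,0,0]],[-0.6,[0,0,0],[0,0,0]]]' | egrep 'pos|force|gap'
python3 -m inch '[[-0.6,[0,0,-0.4],[0,0,0]],[-0.6,[0,0,-0.8],[0,0,0]],[-0.6,[0,0,-1],[0,0,0]],[-0.6,[0,0,-1],[0,0,0]]]' | egrep 'pos|force|gap'
python3 -m inch '[[-0.6,[0,0,-0.5],[0,0,0]],[-0.6,[0,0,-0.7],[0,0,0]],[-0.6,[0,0,-0.7],[0,0,0]],[-0.6,[0,0,-0.7],[0,0,0]]]' | egrep 'pos|force|gap'
python3 - <<'E'
from h import *
s=sense();print(s['force'],vis(s['tcp_pos']))
snap('wrist','w9')
p,d,ci=load('w9'); c=cloud(d,ci)
for o in rects(c,.053,.0645,(-.06,.06,0,.139)): print(o)
for o in rects(c,.058,.07,(-.06,.06,-.06,.02)): print('face',o)
for o in rects(c,.106,.118,(-.06,.06,-.1,-.0)): print('T',o)
for o in rects(c,.071,.085,(-.06,.06,-.2,-.07),30): print('posts',o)
E
```

```text
tcp_pos: [0.5039, -0.3024, 0.0446]
force: [-8.0, -13.9, 2.3]
finger_gap: 0.476
[ -8.01616372 -13.85192291   2.33720084] [-0.00128659 -0.11050461  0.04459868]
tcp_pos: [0.5031, -0.2968, 0.0432]
force: [-0.1, -0.3, -0.1]
finger_gap: 0.796
tcp_pos: [0.5052, -0.2988, 0.1467]
force: [0.7, -0.6, -0.9]
finger_gap: 0.801
tcp_pos: [0.5028, -0.2969, 0.2122]
force: [0.2, 0.8, -0.4]
finger_gap: 0.803
[ 0.21433309  0.77246262 -0.41153737] [-0.00197901 -0.10489834  0.21217635]
([258, 0, 123, 63, 6542], array([-0.1, 21. ]), array([36.8, 80. ]), 89.86, 0.0576)
face ([258, 49, 123, 13, 1345], array([-0.2,  6.4]), array([ 7.7, 80. ]), 89.94, 0.0629)
face ([259, 73, 121, 20, 2394], array([ -0.2, -10.7]), array([11.9, 79.7]), 89.86, 0.0659)
T ([279, 124, 81, 43, 1915], array([ -0.1, -47.3]), array([14.1, 47.9]), 73.65, 0.1106)
posts ([289, 217, 14, 36, 496], array([ -17.1, -113. ]), array([25.7,  9.5]), 89.1, 0.0769)
posts ([350, 216, 14, 36, 419], array([  26.5, -112.8]), array([ 9. , 25.7]), 0.06, 0.0753)
```

View pics/w9.png

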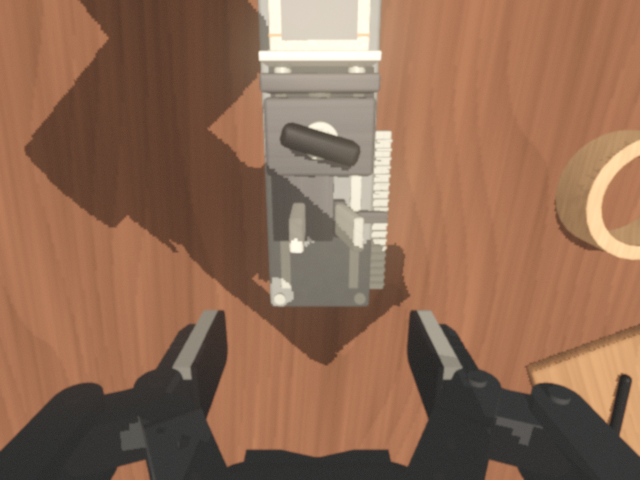

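The wrist view shows the lever back upright, the knob at (320,143), and the face plate at row 57 against the row. The lever's outer side is at its rest position. Next is the T-knob; I'll wind the wrist back first so a single grasp can turn far clockwise.

```bash
python3 -m inch '[[0,[0.58,0.02,0],[0,0,-0.2047]],[0,[0.58,0.02,0],[0,0,-0.2047]],[0,[0.58,0.02,0],[0,0,-0.2047]],[0,[0.58,0.02,0],[0,0,-0.2047]],[0,[0.58,0.02,0],[0,0,-0.2047]],[0,[0.58,0.02,0],[0,0,-0.2047]],[0,[0.58,0.02,0],[0,0,-0.2047]],[0,[0.58,0.02,0],[0,0,-0.2047]],[0,[0.58,0.02,0],[0,0,-0.2047]],[0,[0.58,0.02,0],[0,0,-0.2047]],[0,[0.58,0.02,0],[0,0,-0.2047]],[0,[0.58,0.02,0],[0,0,-0.2047]]]' 40
python3 - <<'E'
from h import *
s=sense();M=R.from_quat(s['tool_rot']).as_matrix();print(s['q'],np.degrees(np.arctan2(M[1,0],M[0,0])),M.T@(np.array([.50035,-.2393,.083])-s['tcp_pos']))
E
```

```text
t: 46.7
tcp_pos: [0.5008, -0.2392, 0.2124]
tool_rot: [0.107, 0.994, 0.0, -0.001]
force: [0.3, 0.4, -0.4]
finger_gap: 0.502
[-6.46898374e-01  4.57890388e-01  1.62883281e+00  4.34568021e-07
  1.05668241e+00 -2.00403376e+00] 167.758153185684 [ 0.00024611 -0.00030832  0.12943921]
```

```bash
python3 -m inch '[[0,[0,0,0.4],[0,0,0]],[0,[0,0,0.8],[0,0,0]],[0,[0,0,1],[0,0,0]],[0,[0,0,1],[0,0,0]],[0,[0,0,1],[0,0,0]]]';python3 -m inch '[[0,[0,0,0.2],[0,0,0]],[0,[0,0,0.29],[0,0,0]],[0,[0,0,0.29],[0,0,0]],[0.5,[0,0,0.29],[0,0,0]],[1,[0,0,0.29],[0,0,0]],[1,[0,0,0.29],[0,0,0]],[1,[0,0,0.29],[0,0,0]],[1,[0,0,0.29],[0,0,0]]]'
python3 - <<'E'
from h import *
snap('side','d9')
p,d,ci=load('d9'); cv2.imwrite('pics/d9c.png',cv2.resize(p[220:420,240:440],None,fx=3,fy=3,interpolation=cv2.INTER_CUBIC))
E
```

```text
t: 47.2
tcp_pos: [0.5015, -0.2397, 0.1134]
tool_rot: [0.106, 0.994, 0.0, -0.0]
force: [0.9, -0.4, 0.6]
finger_gap: 0.502
t: 48.0
tcp_pos: [0.5021, -0.2391, 0.0854]
tool_rot: [0.106, 0.994, 0.0, 0.001]
force: [1.7, 3.4, 5.6]
finger_gap: 0.159
```

View pics/d9c.png

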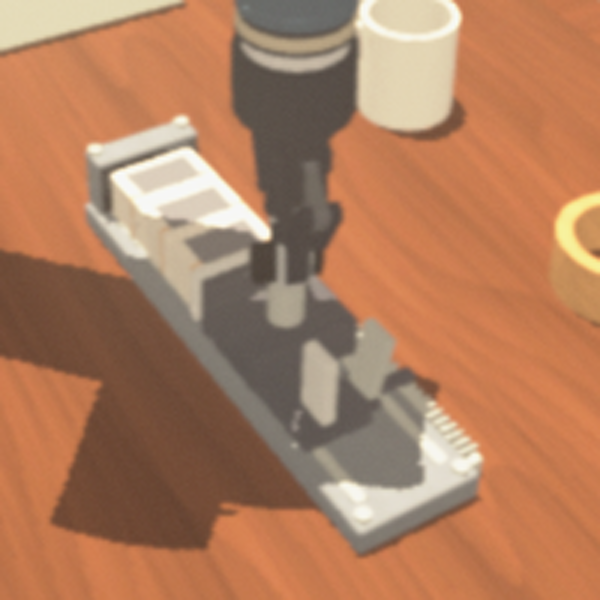

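Gripped. Turning 120° clockwise.

```bash
python3 -m inch '[[1,[0,0,-0.01],[0,0,0.333]],[1,[0,0,-0.01],[0,0,0.333]],[1,[0,0,-0.01],[0,0,0.333]],[1,[0,0,-0.01],[0,0,0.333]],[1,[0,0,-0.01],[0,0,0.333]],[1,[0,0,-0.01],[0,0,0.333]],[1,[0,0,-0.01],[0,0,0.333]],[1,[0,0,-0.01],[0,0,0.333]],[1,[0,0,-0.01],[0,0,0.333]],[1,[0,0,-0.01],[0,0,0.333]],[1,[0,0,-0.01],[0,0,0.333]],[1,[0,0,-0.01],[0,0,0.333]],[1,[0,0,-0.01],[0,0,0.333]],[1,[0,0,-0.01],[0,0,0.333]],[1,[0,0,-0.01],[0,0,0.333]],[1,[0,0,-0.01],[0,0,0.333]],[1,[0,0,-0.01],[0,0,0.333]]]' 50
python3 - <<'E'
from h import *
s=sense();M=R.from_quat(s['tool_rot']).as_matrix();print(s['q'],np.degrees(np.arctan2(M[1,0],M[0,0])),s['ft_torque'],vis(s['tcp_pos']))
E
```

```text
t: 49.75
tcp_pos: [0.499, -0.2402, 0.0855]
tool_rot: [0.913, 0.407, -0.002, -0.001]
force: [-6.1, -3.6, 4.3]
finger_gap: 0.155
[-0.64866333  0.6465348   1.72863364 -0.00475572  0.76957393  0.08720805] 48.03396521309162 [-0.41345758  0.92145775 -0.02514623] [-0.00153296 -0.04814195  0.08551618]
```

```bash
python3 -m inch '[[0.5,[0,0,0],[0,0,0]],[0,[0,0,0],[0,0,0]],[0,[0,0,0],[0,0,0]],[0,[0,0,0],[0,0,0]],[0,[0,0,-0.4],[0,0,0]],[0,[0,0,-0.8],[0,0,0]],[0,[-0.3,0.3,-1],[0,0,0]],[0,[-0.55,0.58,-1],[0,0,0]],[0,[-0.55,0.58,-1],[0,0,0]],[0,[-0.55,0.58,-1],[0,0,0]]]'
python3 - <<'E'
from h import *
s=sense();print(s['force'],vis(s['tcp_pos']))
snap('wrist','w10')
p,d,ci=load('w10'); c=cloud(d,ci)
for o in rects(c,.053,.0600,(-.06,.06,0,.139)): print(o)
for o in rects(c,.060,.0645,(-.06,.06,-.06,.03)): print('face',o)
for o in rects(c,.064,.07,(-.06,.06,-.06,.03)): print('mj',o)
for o in rects(c,.064,.075,(-.06,.06,.13,.17)): print('fj',o)
for o in rects(c,.106,.118,(-.06,.06,-.1,-.0)): print('T',o)
for o in rects(c,.071,.085,(-.06,.06,-.2,-.07),30): print('posts',o)
E
```

```text
t: 50.75
tcp_pos: [0.5072, -0.3195, 0.1851]
tool_rot: [0.914, 0.406, -0.0, -0.0]
force: [0.1, -0.5, -0.3]
finger_gap: 0.5
[ 0.07221705 -0.46500586 -0.28818516] [ 0.0007565  -0.12778927  0.18506183]
([0, 0, 185, 121, 12603], array([-0.6, 55.7]), array([66.2, 91.1]), 0.44, 0.0572)
([123, 31, 81, 107, 387], array([0.2, 3. ]), array([79.8,  5.2]), 3.28, 0.057)
face ([114, 30, 87, 108, 1502], array([-0. ,  5.9]), array([79.6,  6.9]), 0.14, 0.0629)
face ([142, 42, 77, 111, 316], array([  1.7, -11.8]), array([78.1, 10.6]), 7.87, 0.063)
mj ([125, 42, 92, 112, 2672], array([ 0., -6.]), array([79.5, 12.2]), 0.0, 0.0659)
T ([188, 109, 34, 92, 2394], array([  0.1, -47.6]), array([47.4, 14.6]), 43.39, 0.1105)
posts ([310, 174, 37, 35, 538], array([  26.8, -113.4]), array([ 8.8, 25.7]), 0.74, 0.0753)
posts ([263, 222, 37, 36, 647], array([ -16.9, -113.5]), array([10.6, 25.8]), 0.9, 0.0767)
```

View pics/w10.png

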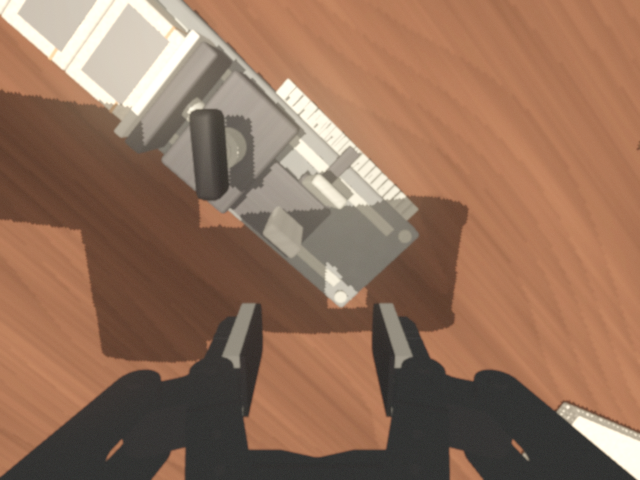

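The bar has turned to 43° in the vise frame. The jaw body is now 11.9 mm from the face plate, against 17.1 mm free, so the sink is about 5.2 mm. The lever is at rest. I'll add about 43° to reach roughly 7 mm.

```bash
python3 -m inch '[[0,[0.3,-0.3,0],[0,0,0]],[0,[0.55,-0.58,0],[0,0,0]],[0,[0.55,-0.58,0],[0,0,0]],[0,[0.55,-0.58,0],[0,0,0]]]'
python3 - <<'E'
from h import *
s=sense();M=R.from_quat(s['tool_rot']).as_matrix();T=O+.0001*U-.0476*V
print(np.degrees(np.arctan2(M[1,0],M[0,0])),M.T@(np.array([*T,.084])-s['tcp_pos']))
E
```

```text
t: 51.2
tcp_pos: [0.5009, -0.2373, 0.185]
tool_rot: [0.913, 0.408, -0.0, -0.001]
force: [0.3, -1.2, -0.2]
finger_gap: 0.502
48.128416524588005 [-0.0018583   0.00141198  0.10102919]
```

```bash
python3 -m inch '[[0,[-0.018,0.014,0.4],[0,0,0]],[0,[-0.018,0.014,0.8],[0,0,0]],[0,[-0.018,0.014,1],[0,0,0]],[0,[-0.018,0.014,1],[0,0,0]],[0,[-0.018,0.014,1],[0,0,0]],[0.5,[-0.018,0.014,1],[0,0,0]],[1,[-0.018,0.014,1],[0,0,0]],[1,[-0.018,0.014,1],[0,0,0]],[1,[-0.018,0.014,1],[0,0,0]],[1,[-0.018,0.014,1],[0,0,0]]]'; python3 -m inch '[[1,[0,0,0],[0,0,0.12]],[1,[0,0,0],[0,0,0.12]],[1,[0,0,0],[0,0,0.12]],[1,[0,0,0],[0,0,0.12]],[1,[0,0,0],[0,0,0.12]],[1,[0,0,0],[0,0,0.12]],[1,[0,0,0],[0,0,0.12]],[1,[0,0,0],[0,0,0.12]],[1,[0,0,0],[0,0,0.12]]]'; python3 -m inch '[[0.5,[0,0,0],[0,0,0]],[0,[0,0,0],[0,0,0]],[0,[0,0,0],[0,0,0]],[0,[0,0,0],[0,0,0]],[0,[0,0,-0.4],[0,0,0]],[0,[0,0,-0.8],[0,0,0]],[0,[0,0,-1],[0,0,0]],[0,[0,0,-1],[0,0,0]],[0,[0,0,-1],[0,0,0]]]'
python3 - <<'E'
from h import *
s=sense();M=R.from_quat(s['tool_rot']).as_matrix();print(s['q'],np.degrees(np.arctan2(M[1,0],M[0,0])),vis(s['tcp_pos']))
E
```

```text
t: 52.2
tcp_pos: [0.4993, -0.2403, 0.0868]
tool_rot: [0.914, 0.407, -0.001, -0.002]
force: [-4.2, 1.7, 5.6]
finger_gap: 0.156
t: 53.1
tcp_pos: [0.4989, -0.2396, 0.0868]
tool_rot: [0.999, 0.042, -0.002, -0.002]
force: [-4.6, 3.9, 5.9]
finger_gap: 0.151
t: 54.0
tcp_pos: [0.501, -0.2417, 0.1853]
tool_rot: [0.999, 0.041, 0.0, 0.0]
force: [1.0, -0.2, -0.6]
finger_gap: 0.497
[-6.50445683e-01  4.95038321e-01  1.65403638e+00 -3.39166231e-05
  9.92141941e-01  8.37482273e-01] 4.749072407511329 [ 0.00036468 -0.04981364  0.18526644]
```

```bash
python3 -m inch '[[0,[0,0.5,-0.3],[0,0,-0.249]],[0,[0,0.5,-0.3],[0,0,-0.249]],[0,[0,0.5,-0.3],[0,0,-0.249]],[0,[0,0.5,-0.3],[0,0,-0.249]],[0,[0,0.5,-0.3],[0,0,-0.249]],[0,[0,0.5,-0.3],[0,0,-0.249]],[0,[0,0.5,-0.3],[0,0,-0.249]],[0,[0,0.5,-0.3],[0,0,-0.249]],[0,[0,0.5,-0.3],[0,0,-0.249]],[0,[0,0.5,-0.3],[0,0,-0.249]],[0,[0,0.5,-0.3],[0,0,-0.249]],[0,[0,0.5,-0.3],[0,0,-0.249]],[0,[0,0.5,-0.3],[0,0,-0.249]]]'
python3 - <<'E'
from h import *
s=sense();print(s['tcp_pos'],vis(s['tcp_pos']))
snap('wrist','w11'); snap('scene','s11')
p,d,ci=load('w11'); c=cloud(d,ci)
for o in rects(c,.053,.0600,(-.06,.06,0,.139)): print(o)
for o in rects(c,.060,.0645,(-.06,.06,-.02,.03)): print('face',o)
for o in rects(c,.064,.07,(-.06,.06,-.06,.03)): print('mj',o)
for o in rects(c,.106,.118,(-.06,.06,-.1,-.0)): print('T',o)
for o in rects(c,.071,.085,(-.06,.06,-.2,-.07),30): print('posts',o)
E
```

```text
t: 55.3
tcp_pos: [0.5046, -0.2911, 0.2138]
tool_rot: [0.68, 0.733, -0.0, -0.001]
force: [-0.2, 0.0, -0.5]
finger_gap: 0.5
[ 0.50462518 -0.29112689  0.21376018] [ 0.00031534 -0.09932338  0.21376018]
([265, 0, 102, 61, 6082], array([-0.5, 27.4]), array([36. , 66.2]), 89.97, 0.0573)
face ([256, 61, 121, 10, 1184], array([-0.3,  5.7]), array([79.7,  5.8]), 0.03, 0.063)
mj ([256, 73, 121, 19, 2242], array([-0.1, -4.7]), array([79.7, 11.3]), 0.06, 0.066)
T ([276, 144, 81, 25, 1843], array([ -0.1, -48.1]), array([48. , 14.1]), 1.35, 0.1106)
posts ([286, 225, 14, 36, 487], array([ -17.2, -114. ]), array([26.1,  9.6]), 89.31, 0.0768)
posts ([347, 225, 13, 35, 413], array([  26.8, -113.8]), array([ 8.7, 25.8]), 1.32, 0.0752)
```

View pics/w11.png

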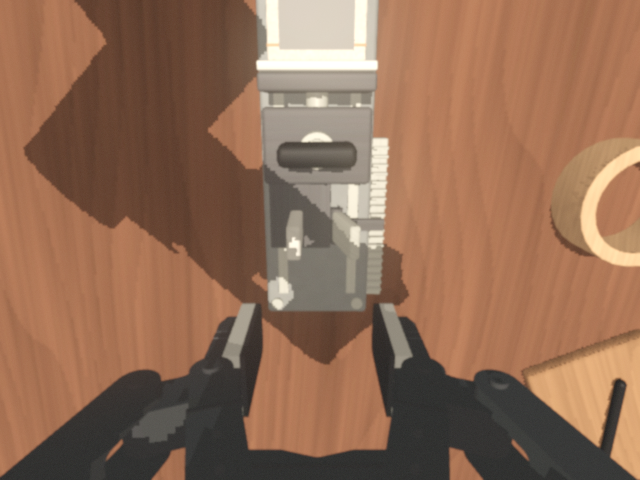

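View pics/s11.png

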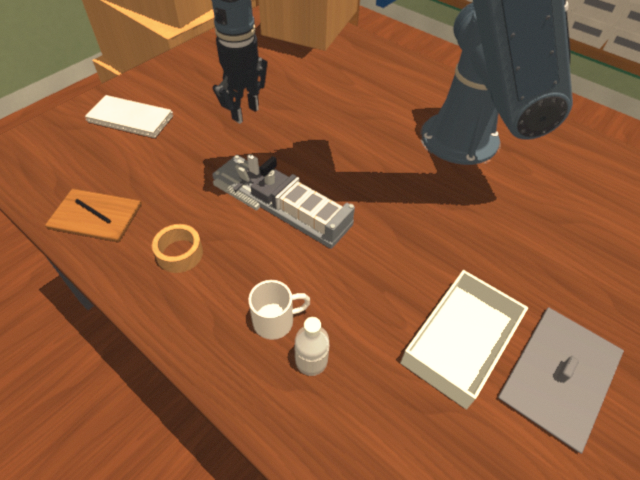

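The vise is clamped: the edges put the sink at about 6.4 mm, and travel plus screw angle put it at about 7.3 mm. The lever is at rest. In the scene view the lid has been knocked to about (562,377), nearer the tub. Going there to look.

```bash
python3 -m inch '[[0,[1,0,-0.3],[0,0,0.254]],[0,[1,0,-0.3],[0,0,0.254]],[0,[1,0,-0.3],[0,0,0.254]],[0,[1,0,-0.3],[0,0,0.254]],[0,[1,0,-0.3],[0,0,0.254]],[0,[1,0,-0.3],[0,0,0.254]],[0,[1,0,-0.3],[0,0,0.254]],[0,[1,0,-0.3],[0,0,0.254]],[0,[1,0,-0.3],[0,0,0.254]],[0,[1,0,-0.3],[0,0,0.254]],[0,[1,0,-0.3],[0,0,0.254]],[0,[1,0,-0.3],[0,0,0.254]],[0,[1,0,-0.3],[0,0,0.254]]]'; for i in 1 2 3 4 5 6; do python3 -m inch '[[0,[0.05,-0.5,0],[0,0,0]],[0,[0.05,-1,0],[0,0,0]],[0,[0.05,-1,0],[0,0,0]]]' | grep pos; done
python3 - <<'E'
from h import *
s=sense(); print(s['tcp_pos'],s['tool_rot'])
snap('wrist','w12'); p,d,ci=load('w12'); c=cloud(d,ci)
W=(.35,.75,.15,.65)
for o in rects(c,.0505,.062,W,500,False): print('rim',o)
for o in rects(c,.006,.02,W,3000,False): print('lid',o)
for o in rects(c,.040,.05,W,300,False): print('knob',o)
E
```

```text
t: 56.7
tcp_pos: [0.4975, -0.1918, 0.2452]
tool_rot: [1.0, 0.027, -0.0, -0.0]
force: [-0.0, 0.9, -0.5]
finger_gap: 0.498
tcp_pos: [0.4954, -0.0864, 0.2449]
tcp_pos: [0.4958, 0.0131, 0.2452]
tcp_pos: [0.4965, 0.1125, 0.2454]
tcp_pos: [0.4971, 0.2121, 0.2454]
tcp_pos: [0.4975, 0.312, 0.2453]
tcp_pos: [0.4975, 0.4119, 0.2451]
[0.49746586 0.41186926 0.24508516] [ 9.99608026e-01  2.79617733e-02  8.25609268e-04 -1.11909811e-03]
rim ([356, 15, 205, 284, 5958], array([533.4, 307.4]), array([225.1, 139.3]), 2.33, 0.0548)
lid ([148, 87, 173, 244, 36082], array([470.2, 483.9]), array([236.6, 150.5]), 2.2, 0.0121)
knob ([355, 17, 15, 275, 363], array([531.3, 376.8]), array([223.3,   0.4]), 2.32, 0.0451)
knob ([361, 23, 190, 270, 2674], array([533.2, 306.7]), array([217.8, 130.3]), 2.33, 0.0451)
knob ([224, 205, 20, 48, 828], array([471.1, 483.6]), array([43., 16.]), 2.5, 0.0436)
```

View pics/w12.png

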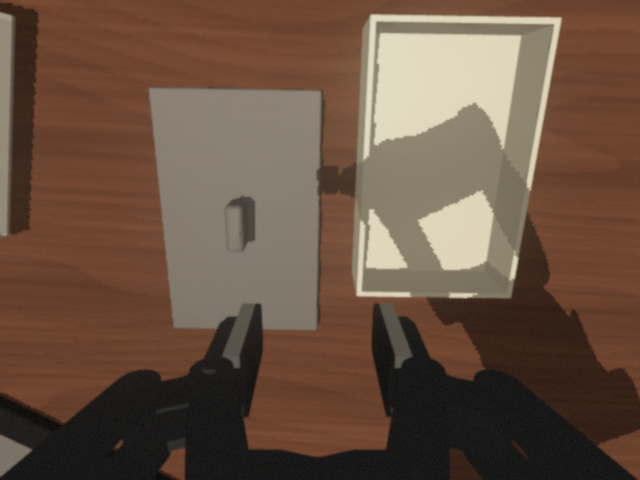

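The wrist view shows the lid flat at (237,210) with its knob at (235,228), and the empty tub at (455,155). Picking the lid up again.

```bash
python3 -m inch '[[0,[-0.227,-0.735,0.1],[0,0,0.003]],[0,[-0.227,-0.735,0.5],[0,0,0.003]],[0,[-0.227,-0.735,0.9],[0,0,0.003]],[0,[-0.227,-0.735,0.9],[0,0,0.003]],[0,[-0.227,-0.735,0.9],[0,0,0.003]],[0,[-0.227,-0.735,0.9],[0,0,0.003]]]'
python3 - <<'E'
from h import *
s=sense();M=R.from_quat(s['tool_rot']).as_matrix()
print(np.degrees(np.arctan2(M[1,0],M[0,0])),M.T@(np.array([.4704,.4838,.025])-s['tcp_pos']))
E
```

```text
t: 59.15
tcp_pos: [0.4727, 0.4804, 0.1579]
tool_rot: [1.0, 0.015, 0.002, -0.001]
force: [0.4, -0.2, 1.6]
finger_gap: 0.501
1.7598864333394801 [-0.0026934  -0.00325335  0.13288451]
```

```bash
python3 -m inch '[[0,[-0.01,-0.02,0.4],[0,0,0]],[0,[-0.01,-0.02,0.8],[0,0,0]],[0,[-0.01,-0.02,0.8],[0,0,0]],[0,[-0.01,-0.02,0.8],[0,0,0]],[0,[-0.01,-0.02,0.8],[0,0,0]]]'
python3 - <<'E'
from h import *
s=sense();M=R.from_quat(s['tool_rot']).as_matrix()
print(np.degrees(np.arctan2(M[1,0],M[0,0])),M.T@(np.array([.4704,.4838,.025])-s['tcp_pos']))
E
```

```text
t: 59.65
tcp_pos: [0.4715, 0.4842, 0.0788]
tool_rot: [1.0, 0.016, 0.003, -0.002]
force: [1.2, -1.0, 0.4]
finger_gap: 0.496
1.8473081625813084 [-0.00134519  0.00054263  0.05379691]
```

```bash
python3 -m inch '[[0,[-0.01,0.005,0.3],[0,0,0]],[0,[-0.01,0.005,0.5],[0,0,0]],[0,[-0.01,0.005,0.53],[0,0,0]],[0,[-0.01,0.005,0.53],[0,0,0]],[0.5,[-0.01,0.005,0.53],[0,0,0]],[1,[-0.01,0.005,0.53],[0,0,0]],[1,[-0.01,0.005,0.53],[0,0,0]],[1,[-0.01,0.005,0.53],[0,0,0]],[1,[-0.01,0.005,0.53],[0,0,0]],[1,[-0.01,0.005,0.53],[0,0,0]]]' 50
python3 -m inch '[[1,[0,0,-0.2],[0,0,0]],[1,[0,0,-0.5],[0,0,0]],[1,[0,0,-0.9],[0,0,0]],[1,[0,0,-1],[0,0,0]],[1,[0,0,-1],[0,0,0]],[1,[0,0,-1],[0,0,0]]]'
python3 - <<'E'
from h import *
s=sense();M=R.from_quat(s['tool_rot']).as_matrix()
print(s['tcp_pos'],np.degrees(np.arctan2(M[1,0],M[0,0])),M.T@(np.array([.5334,.3076,.125])-s['tcp_pos']))
E
```

```text
t: 60.65
tcp_pos: [0.4694, 0.4836, 0.0245]
tool_rot: [1.0, 0.016, 0.002, -0.001]
force: [-0.6, 0.3, 5.8]
finger_gap: 0.177
t: 61.25
tcp_pos: [0.4671, 0.4817, 0.1209]
tool_rot: [1.0, 0.016, -0.001, 0.001]
force: [-0.5, -0.5, -2.7]
finger_gap: 0.178
[0.4671265  0.481721   0.12093248] 1.872841990001194 [ 0.06053804  0.17620063 -0.00391549]
```

```bash
python3 -m inch '[[1,[0.3,0.3,0],[0,0,-0.001]],[1,[0.3,0.6,0],[0,0,-0.001]],[1,[0.3,0.88,0],[0,0,-0.001]],[1,[0.3,0.88,0],[0,0,-0.001]],[1,[0.3,0.88,0],[0,0,-0.001]]]';python3 -m inch '[[1,[0.3,0.3,0],[0,0,0]],[1,[0.3,0.6,0],[0,0,0]],[1,[0.3,0.88,0],[0,0,0]],[1,[0.3,0.88,0],[0,0,0]],[1,[0.3,0.88,0],[0,0,0]],[1,[0.3,0.88,0],[0,0,0]],[1,[0.3,0.88,0],[0,0,0]]]'
python3 - <<'E'
from h import *
s=sense();M=R.from_quat(s['tool_rot']).as_matrix()
print(s['tcp_pos'],np.degrees(np.arctan2(M[1,0],M[0,0])),M.T@(np.array([.5324,.3076,.072])-s['tcp_pos']))
snap('wrist','w13'); p,d,ci=load('w13'); c=cloud(d,ci)
W=(.35,.75,.15,.65)
for o in rects(c,.095,.12,W,500,False): print('lid',o)
for o in rects(c,.0505,.062,W,100,False): print('rim',o)
E
```

```text
t: 61.75
tcp_pos: [0.5001, 0.3944, 0.1202]
tool_rot: [1.0, 0.019, -0.002, 0.001]
force: [-0.3, -0.0, -2.5]
finger_gap: 0.173
t: 62.45
tcp_pos: [0.5342, 0.3102, 0.1221]
tool_rot: [1.0, 0.02, 0.0, -0.0]
force: [0.2, 0.3, -1.4]
finger_gap: 0.175
[0.5341763  0.31016543 0.12207513] 2.327802045221192 [-0.00188683  0.00250792  0.050074  ]
lid ([94, 0, 445, 387, 134282], array([572.2, 311.3]), array([153.5, 150.4]), 2.25, 0.1094)
lid ([285, 386, 64, 71, 3392], array([475. , 306.9]), array([40.7, 30.2]), 1.13, 0.1097)
```

View pics/w13.png

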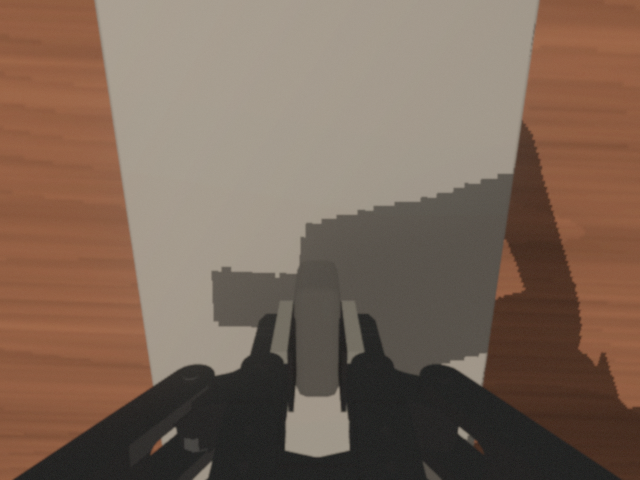

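The lid hangs level with its knob centred in the pads at (318,330). Correcting 2 mm and lowering.

```bash
python3 -m inch '[[1,[-0.019,0.025,0.1],[0,0,0]],[1,[-0.019,0.025,0.25],[0,0,0]],[1,[-0.019,0.025,0.33],[0,0,0]],[1,[-0.019,0.025,0.33],[0,0,0]],[1,[-0.019,0.025,0.33],[0,0,0]],[1,[-0.019,0.025,0.33],[0,0,0]]]'
python3 - <<'E'
from h import *
s=sense();M=R.from_quat(s['tool_rot']).as_matrix()
print(s['tcp_pos'],s['force'],s['finger_gap'],np.degrees(np.arctan2(M[1,0],M[0,0])),M.T@(np.array([.5324,.3076,.072])-s['tcp_pos']))
E
```

```text
t: 63.1
tcp_pos: [0.533, 0.3063, 0.0895]
tool_rot: [1.0, 0.019, 0.0, -0.0]
force: [-0.5, -1.3, -2.4]
finger_gap: 0.174
[0.53304239 0.30633711 0.08952818] [-0.47159656 -1.30650099 -2.36444666] 0.17420347820704868 2.2268047965651045 [-0.00060661 -0.00128246  0.01752803]
```

```bash
python3 -m inch '[[1,[-0.005,-0.01,0.05],[0,0,0]],[1,[-0.005,-0.01,0.1],[0,0,0]],[1,[-0.005,-0.01,0.14],[0,0,0]],[1,[-0.005,-0.01,0.17],[0,0,0]],[1,[-0.005,-0.01,0.17],[0,0,0]],[1,[-0.005,-0.01,0.17],[0,0,0]]]'
python3 - <<'E'
from h import *
s=sense();print(s['tcp_pos'],s['force'],s['finger_gap'])
E
```

```text
t: 63.7
tcp_pos: [0.532, 0.3072, 0.0726]
tool_rot: [1.0, 0.019, -0.0, -0.0]
force: [-1.8, -0.9, 0.1]
finger_gap: 0.17
[0.53198599 0.30719989 0.07255001] [-1.84223059 -0.94981995  0.08598204] 0.17045388416282375
```

```bash
python3 -m inch '[[0.6,[0,0,0.01],[0,0,0]],[0.4,[0,0,0.01],[0,0,0]],[0,[0,0,0.01],[0,0,0]],[0,[0,0,0.01],[0,0,0]],[0,[0,0,0.01],[0,0,0]],[0,[0,0,-0.4],[0,0,0]],[0,[0,0,-0.8],[0,0,0]],[0,[0,0,-1],[0,0,0]],[0,[0,0,-1],[0,0,0]]]'; python3 -m inch '[[0,[-0.3,0,-0.4],[0,0,0]],[0,[-0.3,0,-0.8],[0,0,0]],[0,[-0.3,0,-1],[0,0,0]],[0,[-0.3,0,-1],[0,0,0]],[0,[-0.3,0,-1],[0,0,0]]]'
python3 - <<'E'
from h import *
snap('wrist','w14'); p,d,ci=load('w14'); c=cloud(d,ci)
W=(.35,.75,.15,.65)
for o in rects(c,.055,.068,W,1000,False): print('lid',o)
for o in rects(c,.006,.02,W,1000,False): print('low',o)
z=c[...,2]; m=(z>.055)&(z<.068); m[330:]=0; P=c[m]; A=np.c_[P[:,:2],np.ones(len(P))]; k=np.linalg.lstsq(A,P[:,2],rcond=None)[0]; print('tilt',k[:2])
snap('scene','s14');snap('side','d14')
for n in ['s14','d14']:
    p,d,ci=load(n); c=cloud(d,ci); print(n)
    for a,o in [('face',rects(c,.060,.0645,(-.06,.06,-.02,.03),20)),('mj',rects(c,.064,.07,(-.06,.06,-.06,.03),20)),('fj',rects(c,.064,.073,(-.06,.06,.13,.2),20)),('posts',rects(c,.071,.085,(-.06,.06,-.2,-.07),20)),('cart',rects(c,.053,.06,(-.06,.06,-.02,.139),50))]:
        for q in o: print(a,q)
p,d,ci=load('s14');cv2.imwrite('pics/s14c.png',cv2.resize(p[120:270,180:380],None,fx=4,fy=4,interpolation=cv2.INTER_CUBIC))
E
```

```text
t: 64.6
tcp_pos: [0.5344, 0.3081, 0.1761]
tool_rot: [1.0, 0.02, 0.004, -0.001]
force: [0.1, 0.6, 0.3]
finger_gap: 0.497
t: 65.1
tcp_pos: [0.5014, 0.3057, 0.2711]
tool_rot: [1.0, 0.019, -0.001, 0.0]
force: [-0.2, 0.4, -0.6]
finger_gap: 0.498
lid ([219, 10, 194, 280, 47838], array([533.5, 306.8]), array([235.9, 150.8]), 2.41, 0.0601)
tilt [ 5.81319689e-04 -8.13352967e-06]
s14
face ([272, 177, 27, 22, 91], array([0.5, 5.4]), array([19. , 78.5]), 86.64, 0.063)
mj ([272, 175, 25, 22, 149], array([-0. ,  1.4]), array([79.5, 19.9]), 0.53, 0.0662)
fj ([326, 203, 28, 27, 321], array([  1.6, 155.1]), array([83.8, 25.1]), 0.17, 0.0675)
posts ([248, 155, 10, 8, 48], array([ -17. , -111.2]), array([24.4, 12.3]), 89.2, 0.0765)
posts ([236, 165, 10, 8, 35], array([  28. , -111.9]), array([10.4, 26.5]), 2.25, 0.0755)
cart ([272, 181, 70, 45, 1239], array([ 3.6, 67.1]), array([143. ,  80.1]), 88.23, 0.0576)
d14
face ([306, 310, 19, 8, 36], array([-21.6, -10.8]), array([ 9.6, 37.9]), 76.99, 0.0619)
mj ([305, 304, 20, 12, 118], array([-16.6,  -2.7]), array([45.3, 20.6]), 1.12, 0.0665)
mj ([330, 319, 8, 6, 21], array([ -7.8, -53.3]), array([ 5.4, 15.8]), 29.52, 0.068)
fj ([269, 259, 37, 18, 272], array([  0.8, 150.2]), array([85.2, 26.7]), 0.48, 0.0681)
posts ([361, 326, 12, 12, 63], array([  26.8, -114.6]), array([27.7,  9. ]), 89.33, 0.0754)
posts ([342, 334, 11, 12, 81], array([ -16.4, -114.2]), array([26.9, 11.6]), 84.53, 0.0772)
cart ([278, 270, 55, 40, 1015], array([ 0.4, 76.4]), array([125.3,  67.3]), 89.41, 0.0583)
cart ([304, 312, 21, 8, 53], array([-23.1,  -8.7]), array([17.7, 40.5]), 66.72, 0.0564)
```

View pics/s14.png

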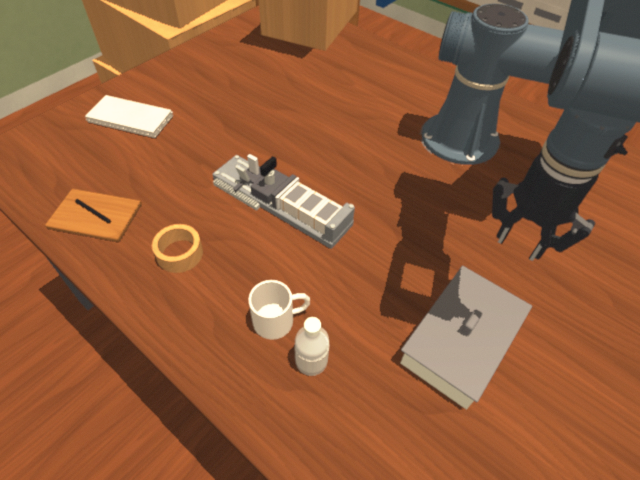

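View pics/s14c.png

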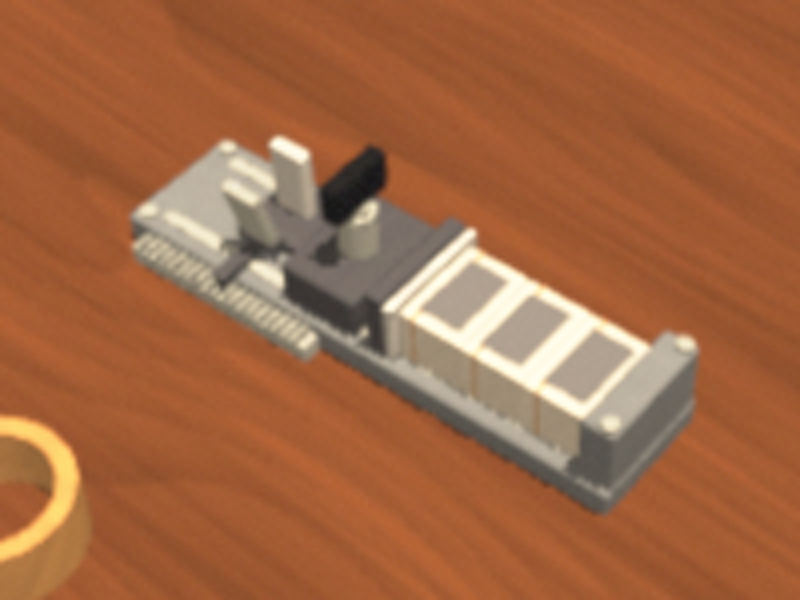

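The scene shows the row clamped between the jaws, lever upright, and the lid seated on the tub at (468,335). The lid is within about 1 mm and level. Handing in.

```bash
python3 -c "
from station import sign_off; print(sign_off())"
```

```text
the job is handed in; nothing more can be done
None
```

The job is done and handed in at about 65 s of the 210 s allowed. `sign_off` gives no verdict, so the results below are my own measurements.

I set the lid down beside the tub, moved the three cartons into the vise, and slid the jaw up with the lever squeezed. I then let the lever go, turned the T-knob clockwise in two grasps, and put the lid back. While I was at the vise the lid got knocked about 5 cm aside. I found it again in the camera and picked it up from there.

Last checks:
- **Cartons:** all three are in one tight row, within about 1 mm of the bed's centreline and square across it.
- **Lever:** back at its rest position, where it was at the start.
- **T-knob:** about 3.1 rad, inferred from how far the bar turned.
- **Sprung face:** sunk about 6.4 mm by the plate-to-jaw edges and about 7.3 mm by travel and screw angle. The two estimates disagree by about 1 mm, but both are within 4 to 10 mm.
- **Lid:** on the tub within about 1 mm and level.
- **Mug, bottle and tape roll:** unmoved by eye in the final scene picture. I did not measure them again.
- **Arm:** clear of everything.

No check failed.

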